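Load the tilting inspection carrier and wedge it up

ROBOT

A 6-joint arm with a two-finger parallel gripper is mounted at the origin on the work surface. World frame = base frame: x ahead of the robot, y to its left, z up, the work surface at z = 0. Lengths are in mm, angles in rad, forces in N, time in s.
With the tool pointing down it reaches from about 225 to 725 mm from the base axis. Payload 3.1 kg.
Tool frame: the origin (TCP) lies at the very end of the fingers, on their centre line; the grasp point (between the pads) lies robot.grip_depth behind it (robot.grip_depth is the distance from the TCP to the grasp point, in mm); z points along the fingers, y is the direction in which the jaws open and shut (so a half turn about z gives the same grasp; the last joint's range is limited). The gripper opens to 85 mm and grips with 20 to 120 N. Pads are 22 mm wide; open, the fingers measure 114 mm over their backs; the gripper's body (76 mm by 85 mm) begins 54 mm behind the grasp point. The pads swing forward as they close: fully open they stand 13 mm farther back than shut.
Start: joints at [-1.371, 0.048, 0.099, 1.622, 0, 1.443], TCP at [169.014, -497.043, 231.312] pointing down, gripper open.
Joint ranges: [-2.91, 2.91], [-0.99, 1.94], [-1.21, 1.42], [-2.12, 2.29], [-1.49, 1.47], [-3.14, 3.14]. Speed limits (rad/s): [2.79, 2.79, 3.14, 3.14, 3.14, 3.14].

INTERFACE

Orientations are given as a rotation vector (axis times angle).
In Python, from rig import telemetry, viewer, close_job, robot gives the robot as it stands.
- The arm moves only by the tool carry_out, never from a script. Its argument "commands" is a list of rows, each a list of 6 numbers: the shift along the tool's x, y, z in m, then the turn, a rotation vector about the tool's x, y, z in rad. A call has 1 to 8 rows; each row is the pose to reach, as a shift and turn from the pose commanded when the call began, along the tool's axes at that moment; what a row does not reach only later rows make up. A row lasts 1/8 s, in which the tool goes at most 62.5 mm and 10.7 degrees, less where a joint would pass 70% of its speed; a pose out of reach is approached as far as the arm can. A call with a gripper value outside its range is refused whole. "grip" is the finger opening in m, from 0 to 0.0854, set as the call begins (left out, the last holds). The fingers move at their own pace and stop on an object; "grip_force" is the grip in N (left out, the last holds). Time passes only in rows, so rows that repeat a pose let the fingers close. It gives the time, the measured TCP pose, the force and the opening at its end, in the units of the state.
- telemetry.observe(): the state, without advancing time (a new reading comes with each control period).
- viewer.read_camera(name): name is "side" or "top"; returns a dict with "pixels" (420x560x3 uint8, red, green, blue), "camera_matrix" (3x3 intrinsics, pixels), "k1" (the pictures are not rectified: a ray, as slopes to the right and down, at radius r is drawn at 1 + k1 r^2 times it, then the intrinsics apply), "view" (4x4, takes a point from world to camera coordinates). Camera axes: x right, y down, z forward; pixel columns grow to the right and rows downward; lengths in mm; the calibration is good to about 2 mm. A picture is of the moment at which its call begins. There is no depth.
- close_job(): hands the job in, once; it reports no verdict.
The state is a dict: "t": time; "joint_pos": joint angles; "joint_vel": joint speeds; "effort": joint torques, N m; "ee_pos": TCP position; "orientation": TCP orientation; "force": force on the tool from outside, world axes, zero at the start; "moment": the same for the moment, N m; "gripper_width": opening from 0.0 (shut) to 1.0 (fully open).
Only numpy, scipy, OpenCV 4.12 (cv2) and the standard library are available. Lean on these libraries where they do the work, as an engineer would, in place of code of your own. Each camera call takes 0.05 s, during which the arm holds its last target.

TASK

On the repair bench, set the round choke and the finned heat sink upright and fully home in the carrier's nests of matching shape while the carrier lies flat. Then take the wedge by its block and push it, flat on the bench and thin end first, squarely between the carrier's two rests and under its front bar, until the bar just lifts a few millimetres off the rests, carried by the wedge alone. Finish there, still gripping the wedge, with the arm off the carrier, its stand and the two parts, and leave the other things on the bench where they are.

Things in the scene. Friction and masses are not known exactly. Their poses are not given: they have to be found in the camera images.
- stand: fixed dark steel stand of the tilting carrier. Origin on the bench amid it; x runs level from front bar (x = -90 mm) to hinge (x = +100, 18 up), z up. Two rests 20 x 20 x 10 mm high at x = -90, y = -45 and +45 leave 70 mm of bare bench between; rails 6 high behind them at y = -50 and +50. Hinge lugs 28 high at x = 100, y = -67 and +67. Between rests and rails the wedge slides on the bench
- carrier (a joint): tilt of the aluminium carrier, rad: 0 = flat on the rests, grows as the front bar rises (190 mm from hinge: 0.01 rad lifts it 1.9 mm). Plate 170 (stand x -85 to +85) x 120 x 12 mm, top 24 and underside 12 mm above the bench when flat, 0.65 kg, tips up freely. Nests 7 mm deep: round, oblong, and a small square one (24 mm) that fits neither part
- lip (a point): middle of the underside of the carrier's round front bar (10 mm thick, 110 mm long, underside 10 mm above the bench when flat); rises with the carrier; axes as the stand's when flat
- nest_round (a point): centre of the floor of the round nest (44 mm across, 7 mm deep, floor 17 mm above the bench when flat); z out of the nest, axes as the stand's
- nest_oblong (a point): centre of the floor of the oblong nest (34 mm along its x, 60 mm along its y, 7 mm deep, floor 17 mm above the bench when flat); z out of the nest, axes as the stand's
- choke: round black potted choke, an upright cylinder 40 mm across and 42 mm high with a copper-coloured spot on top, 0.1 to 0.2 kg; origin at the centre of its underside, z up
- heat_sink: dark metal heat sink with upright fins, 56 (x) x 30 (y) x 42 mm high, flat on the outside of the outer fins (its y faces, to be gripped), 0.1 to 0.2 kg; origin at the centre of its underside, z up. Fits its nest either way round
- wedge: grey plastic wedge, 115 long x 30 wide mm, 0.14 kg, lying flat; origin at the centre of its underside, x towards the thin end, z up. From the thin end (2 mm thick, x = +57.5) it rises 1 in 5 to 19 mm thick at x = -27.5. On the thick end stands a grip block 25 (x) x 24 (y) mm, top 52 mm above the bench, centre x = -45
- wedge_tip (a point): middle of the wedge's thin end, at its underside; axes as the wedge's. The ramp meets the bar when this point is about 40 mm past the middle of the bar; each 5 mm further lifts the bar 1 mm. The push takes some 3 to 12 N
- wedge_grip (a point): where to grip the wedge: amid its block, 42 mm above the wedge's underside; axes as the wedge's
- solder_spool: bystander: reel of solder wire standing on its flange, 50 across, 40 high mm; origin at its underside
- flux_jar: bystander: small jar, 44 across, 40 high mm; origin at its underside
- screwdriver: bystander: screwdriver lying on the bench, 170 long mm; origin at its underside
- multimeter: bystander: grey meter lying face up, 140 x 72 x 40 mm; origin at its underside
- circuit_board: bystander: green circuit board lying flat, 90 x 65 x 15 mm; origin at its underside
- cleaner_bottle: bystander: clear bottle, 54 across, 85 high mm; origin at its underside
- screw_tray: bystander: low black tray, 90 x 130 x 22 mm; origin at its underside
Not all that is in view belongs to the job. Leave any blue or red look-alike of the choke alone. What is shaped like the heat_sink but blue or yellow is not meant.

How it is judged (in metres and radians):
On the way, in this order (a step that is already met when the one before it is completed fails the run):
1. choke and heat sink stand fully home in their matching nests, let go, with the carrier flat on its rests (horizontal distance between choke and nest_round below 0.005 m and z of choke in the frame of nest_round between -0.003 and 0.003 m and angle between the z axis of choke and the z axis of nest_round, either way round below 0.08 rad and angle between each of choke, heat_sink's own z axis and vertical below 0.3 rad and horizontal distance between heat_sink and nest_oblong below 0.005 m and z of heat_sink in the frame of nest_oblong between -0.003 and 0.003 m and angle between the z axis of heat_sink and the z axis of nest_oblong, either way round below 0.08 rad and contact force between the arm and choke below 0.3 N and contact force between the arm and heat_sink below 0.3 N and value of joint carrier below 0.005 rad), for 0.2 s.
2. the gripped wedge has lifted the carrier's front bar a few millimetres off the rests (value of joint carrier between 0.0075 and 0.044 rad and contact force between wedge and stand above 0.5 N and contact force between the fingers and wedge above 1 N and contact force between the arm and stand below 0.5 N and height (world z) of wedge below 0.006 m and angle between wedge's own z axis and vertical below 0.1 rad and y of wedge_tip in the frame of stand between -0.035 and 0.035 m and angle between the x axis of wedge and the x axis of stand, either way round below 0.3 rad), for 0.2 s.
At the end, for the whole second after the job is handed in: carrier tilted 0.0075 to 0.044 rad (bar 1.4 to 8.4 mm up) on the wedge, which is flat on the bench, at rest, within 0.3 rad and 35 mm of the stand's middle line, gripped with over 1 N; arm off stand, carrier and parts; choke and heat sink in their nests (5 mm sideways, 3 mm height, 0.08 rad) (all of step 2 and horizontal distance between choke and nest_round below 0.005 m and z of choke in the frame of nest_round between -0.003 and 0.003 m and angle between the z axis of choke and the z axis of nest_round, either way round below 0.08 rad and angle between each of choke, heat_sink's own z axis and vertical below 0.3 rad and horizontal distance between heat_sink and nest_oblong below 0.005 m and z of heat_sink in the frame of nest_oblong between -0.003 and 0.003 m and angle between the z axis of heat_sink and the z axis of nest_oblong, either way round below 0.08 rad and linear speed of wedge below 0.01 m/s and contact force between the arm and choke below 0.3 N and contact force between the arm and heat_sink below 0.3 N and velocity of joint carrier below 0.05 rad/s); the arm keeps its last pose, push and grip.
It fails at once if a bystander has been pushed more than 30 mm (distance of any of solder_spool, flux_jar, screwdriver, multimeter, circuit_board, cleaner_bottle, screw_tray from where it was at the start of the episode above 0.03 m).
It also fails if it takes over 72 s, if anything falls off the work surface, if the arm or the gripper's body presses on something with over 40 N, if the wrist force passes 120 N, or if a joint passes its speed limit or range.

## Working session

There is one attempt and no reset: what is moved stays moved. The work goes in short steps, Python scripts to look and compute and a tool call to move; the robot and the scene stay as the last step left them, time stands still between calls to the robot, and variables do not carry over. Pictures are saved under pics/ and viewed, and the job is handed in when it is done.

Besides the shell and the picture viewer there is one more tool, called after "Request:" in YAML: its name, and indented under it one key for each argument. carry_out: Moves the arm, as the interface text tells. Its arguments: {"type":"object","properties":{"commands":{"type":"array"},"grip":{"type":"number"},"grip_force":{"type":"number"}},"required":["commands"]}

```bash
ls; mkdir -p pics
python3 - <<'E'
from rig import telemetry, viewer, robot
import cv2
print(telemetry.observe())
print([a for a in dir(robot) if a[0]!='_'], robot.grip_depth)
for n in ("side","top"):
    c=viewer.read_camera(n)
    cv2.imwrite(f"pics/{n}0.png",cv2.cvtColor(c["pixels"],cv2.COLOR_RGB2BGR))
    print(n,c["camera_matrix"],c["k1"],c["view"])
E
```

```text
pics
{'t': 0.0, 'joint_pos': array([-1.37078368e+00,  4.87925204e-02,  9.75906970e-02,  1.62199113e+00,
        1.74457059e-05,  1.44300698e+00]), 'joint_vel': array([ 0.00085293,  0.00111415,  0.00020765,  0.00037948, -0.00054443,
       -0.00097939]), 'effort': array([ 1.23554852e-03, -3.38779128e+01,  3.20015824e+01,  2.01866421e-02,
       -1.55502994e-05,  9.99184628e-07]), 'ee_pos': array([ 168.9073936 , -496.44507335,  230.09185111]), 'orientation': array([-3.09712631e+00, -5.12216946e-01,  1.08448173e-04]), 'force': array([ 0.77695514,  0.32324073, -0.46741944]), 'moment': array([-0.00248233,  0.01412222, -0.0091334 ]), 'gripper_width': 0.9991434328389857}
['PlanningError', 'grip_depth'] 18.700000000000003
side [[426.90741839   0.         275.14241167]
 [  0.         426.90741839 214.43484464]
 [  0.           0.           1.        ]] 0.008751801037964071 [[-7.48113701e-01 -6.63525644e-01  7.72077271e-03  3.94265802e+02]
 [-3.68665951e-01  4.05933978e-01 -8.36243398e-01  2.76851682e+02]
 [ 5.51734815e-01 -6.28451530e-01 -5.48304084e-01  8.32436274e+02]
 [ 0.00000000e+00  0.00000000e+00  0.00000000e+00  1.00000000e+00]]
top [[462.33564534   0.         277.89414347]
 [  0.         462.33564534 208.15303304]
 [  0.           0.           1.        ]] 0.05226414308054786 [[ 1.66921945e-02 -9.99742966e-01 -1.53418500e-02 -1.29732066e+01]
 [-9.98580459e-01 -1.58926370e-02 -5.08378805e-02  5.38135440e+02]
 [ 5.05809910e-02  1.61686674e-02 -9.98589073e-01  1.16122926e+03]
 [ 0.00000000e+00  0.00000000e+00  0.00000000e+00  1.00000000e+00]]
```

View pics/top0.png

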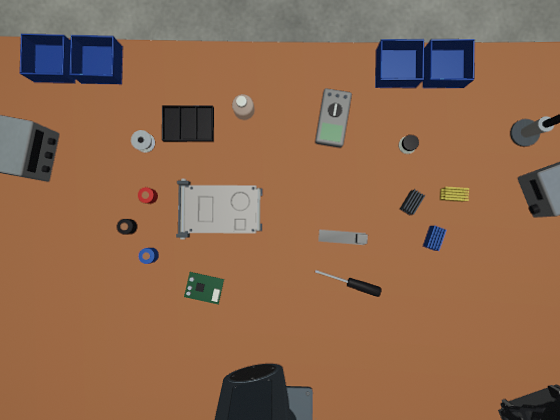

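View pics/side0.png

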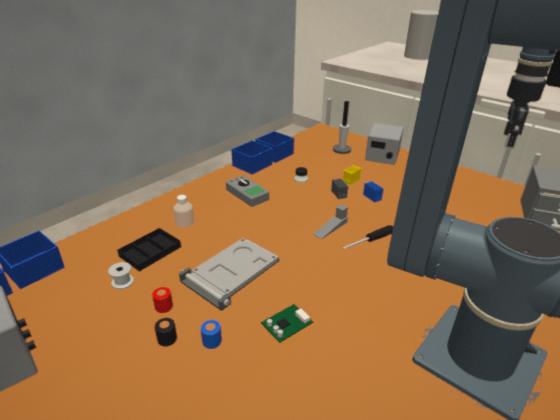

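```bash
cat > h.py <<'E'
import numpy as np, cv2
from rig import telemetry, viewer, robot
def cam(n):
    return viewer.read_camera(n)
def ray_to_z(c,u,v,z):
    K=c["camera_matrix"];k=c["k1"];V=c["view"]
    d=np.array([(u-K[0,2])/K[0,0],(v-K[1,2])/K[1,1]])
    s=d.copy()
    for _ in range(20): s=d/(1+k*(s@s))
    R=V[:3,:3];t=V[:3,3]
    Ri=np.linalg.inv(R); o=-Ri@t; w=Ri@np.array([s[0],s[1],1.])
    return o+w*(z-o[2])/w[2]
def proj(c,P):
    P=np.atleast_2d(P);K=c["camera_matrix"];V=c["view"]
    q=P@V[:3,:3].T+V[:3,3]; s=q[:,:2]/q[:,2:]
    s=s*(1+c["k1"]*(s**2).sum(1,keepdims=True))
    return s*[K[0,0],K[1,1]]+[K[0,2],K[1,2]]
def crop(c,name,u0,v0,u1,v1,f,pts=None):
    im=cv2.cvtColor(c["pixels"],cv2.COLOR_RGB2BGR)[v0:v1,u0:u1]
    im=cv2.resize(im,None,fx=f,fy=f,interpolation=cv2.INTER_CUBIC)
    if pts is not None:
        for p in pts:
            x=int((p[0]-u0+.5)*f);y=int((p[1]-v0+.5)*f)
            cv2.drawMarker(im,(x,y),(0,255,0),cv2.MARKER_CROSS,6,1)
    for u in range((u0+9)//10*10,u1,10):
        x=int((u-u0+.5)*f);cv2.line(im,(x,0),(x,5),(255,255,255),1);
        if u%20==0: cv2.putText(im,str(u),(x-10,16),0,.35,(255,255,255),1)
    for v in range((v0+9)//10*10,v1,10):
        y=int((v-v0+.5)*f);cv2.line(im,(0,y),(5,y),(255,255,255),1);
        if v%20==0: cv2.putText(im,str(v),(7,y+4),0,.35,(255,255,255),1)
    cv2.imwrite("pics/"+name+".png",im)
def Rw(d): return cv2.Rodrigues(np.array(d,float))[0]
E
python3 - <<'E'
from h import *
c=cam("top")
crop(c,"t_car",170,170,270,245,8)
crop(c,"t_wedge",310,180,450,255,5)
crop(c,"t_choke",110,180,165,270,6)
crop(c,"s_car",cam and 175,235,285,310,7) if 0 else None
s=cam("side")
crop(s,"s_car",175,235,285,310,7)
crop(s,"s_parts",300,160,400,250,6)
E
```

```text
(no output)
```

View pics/t_car.png

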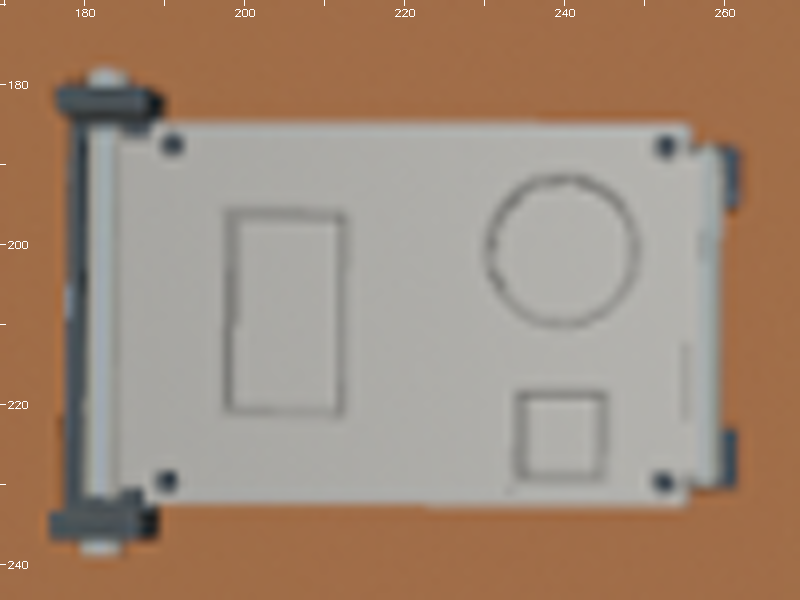

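View pics/t_wedge.png

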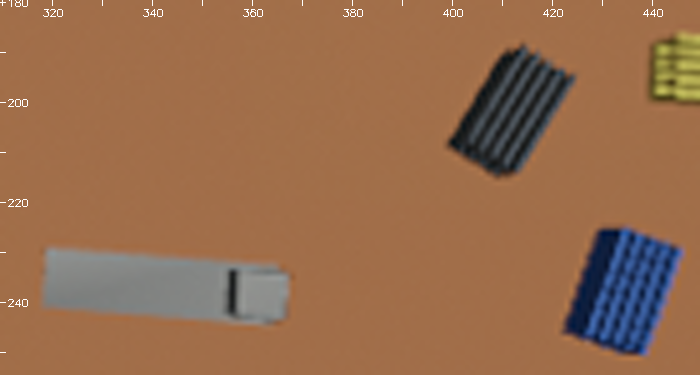

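View pics/t_choke.png

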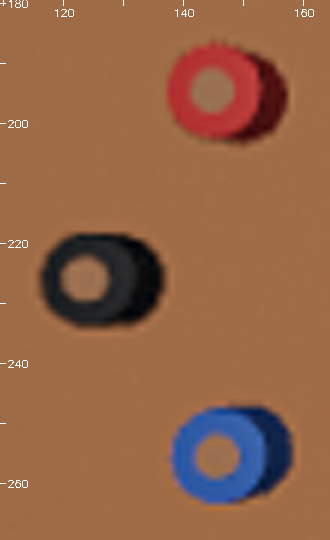

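View pics/s_parts.png

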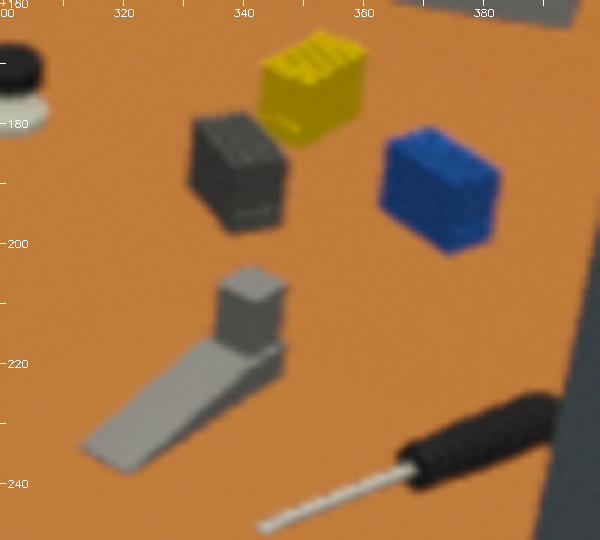

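Run:
```python
from h import *
c=cam("top")
g=lambda u,v,z: ray_to_z(c,u,v,z)[:2].round(1)
print("reach cam",-np.linalg.inv(c["view"][:3,:3])@c["view"][:3,3])
print("round",g(239.6,200.6,24),"edges",g(230.5,200.6,24),g(248.9,200.6,24),g(239.6,191.4,24),g(239.6,210,24))
ob=[(198,195.7),(212.4,196.2),(212.1,220.9),(197.8,220.6)]
P=np.array([g(*o,24) for o in ob]);print("oblong",P,P.mean(0))
e=P[1]-P[0]+P[2]-P[3];f=P[3]-P[0]+P[2]-P[1];print(np.hypot(*e)/2,np.hypot(*f)/2,np.arctan2(e[1],e[0]),np.arctan2(f[1],f[0]))
pl=[(255.9,185),(255.5,233)];print("plate front corners",[g(*o,24) for o in pl])
print("lugs",[g(*o,28) for o in [(182.8,181.5),(182,235)]])
print("rest outer",[g(*o,10) for o in [(261.8,188.3),(261.8,195.7),(261.2,223.5),(261.2,230.4)]])
print("screws",[g(*o,24) for o in [(191,187.5),(252.7,187.6),(190.3,229.7),(252.3,229.7)]])
print("choke spot",g(123.5,225.8,42))
print("wedge tip corners z2",g(318.8,229,2),g(318,240.7,2)," block top",[g(*o,52) for o in [(357,233),(367,234),(366,243.5),(356.2,243)]])
print("hs",[g(*o,42) for o in [(414.5,189),(424.5,194.5),(413,214),(403,208)]])
```

```text
reach cam [ 478.85195979  -23.19301045 1186.74948304]
round [555.3  92.6] edges [554.9 115.5] [555.7  69.1] [578.6  93. ] [531.6  92.1]
oblong [[566.  197.9]
 [565.3 161.5]
 [503.  160.7]
 [503.2 196.8]] [534.375 179.225]
36.25279299585069 62.55721381263713 -1.5832094822927774 -3.126405971505679
plate front corners [array([595.4,  52.2]), array([474.3,  50.9])]
lugs [array([601. , 236.3]), array([466.4, 234.6])]
rest outer [array([588.6,  37.8]), array([569.6,  37.5]), array([498.7,  37.7]), array([481.1,  37.4])]
screws [array([586.5, 216.1]), array([588.7,  60.1]), array([480., 215.]), array([482.5,  59.1])]
choke spot [487.1 376.4]
wedge tip corners z2 [ 487.2 -109.4] [ 457.3 -107.7]  block top [array([ 478.7, -198.9]), array([ 476.7, -223.2]), array([ 453.5, -220.9]), array([ 454.3, -197.1])]
hs [array([ 589.4, -340.2]), array([ 576.2, -364.5]), array([ 527.7, -336.7]), array([ 542.1, -312.4])]
```

```bash
cat >> h.py <<'E'
def box(cx,cy,yaw,lx,ly,z0,z1,n=14,ox=0,oy=0):
    P=[]
    for t in np.linspace(-.5,.5,n):
        for z in (z0,z1):
            P+=[(t*lx,-.5*ly,z),(t*lx,.5*ly,z),(-.5*lx,t*ly,z),(.5*lx,t*ly,z)]
    P=np.array(P);P[:,0]+=ox;P[:,1]+=oy
    R=np.array([[np.cos(yaw),-np.sin(yaw)],[np.sin(yaw),np.cos(yaw)]])
    P[:,:2]=P[:,:2]@R.T+[cx,cy];return P
def circ(cx,cy,r,z,n=40):
    a=np.linspace(0,2*np.pi,n);return np.c_[cx+r*np.cos(a),cy+r*np.sin(a),z+0*a]
def stand2w(o,yaw,P):
    P=np.array(P,float);R=np.array([[np.cos(yaw),-np.sin(yaw)],[np.sin(yaw),np.cos(yaw)]])
    P[:,:2]=P[:,:2]@R.T+o;return P
E
cat > ov.py <<'E'
from h import *
t=cam("top");s=cam("side")
O=(534.9,136.8);Y=np.pi/2+.0135
M=[box(558.8,-338.5,np.deg2rad(-30.2),56,30,0,42), circ(487,376.4,20,42),circ(487,376.4,20,0),
 box(466,-210,np.deg2rad(86.4),25,24,19,52), box(466,-210,np.deg2rad(86.4),115,30,0,2,ox=45),
 box(*O,Y,170,120,24,24), circ(555.3,92.6,22,24), box(534.4,179.2,Y,34,60,24,24),
 box(*O,Y,20,20,10,10,ox=-90,oy=45),box(*O,Y,20,20,10,10,ox=-90,oy=-45)]
M=np.vstack(M)
for c,n,L in ((t,"t",[("car",165,170,275,245,7),("w",310,215,380,255,10),("hs",390,180,455,255,8),("ch",110,180,165,270,6)]),
              (s,"s",[("car",175,235,285,310,7),("hs",300,160,400,250,6),("ch",140,280,235,350,7)])):
    p=proj(c,M)
    for l in L: crop(c,f"o_{n}_{l[0]}",*l[1:],pts=[q for q in p if l[1]<q[0]<l[3] and l[2]<q[1]<l[4]])
E
python3 ov.py
python3 - <<'E'
import cv2,numpy as np
def pad(a,h,w):
    o=np.zeros((h,w,3),np.uint8);a=cv2.resize(a,None,fx=min(1,h/a.shape[0],w/a.shape[1]),fy=min(1,h/a.shape[0],w/a.shape[1]));o[:a.shape[0],:a.shape[1]]=a;return o
E
```

```text
(no output)
```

View pics/o_t_car.png

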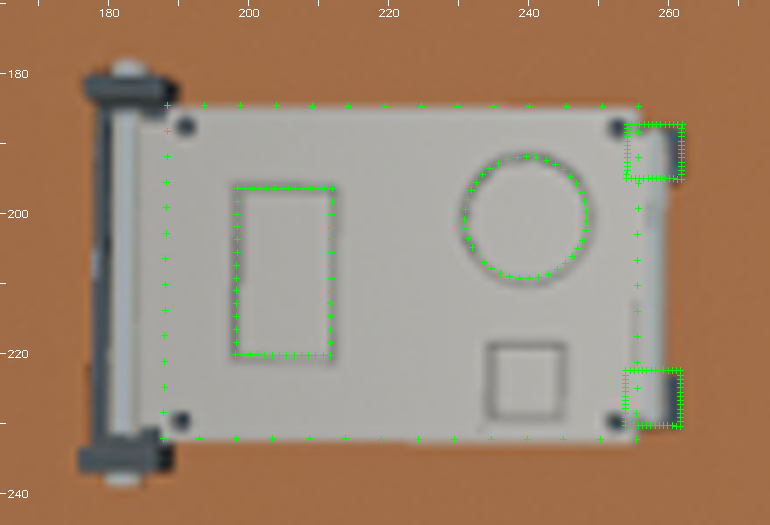

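View pics/o_s_car.png

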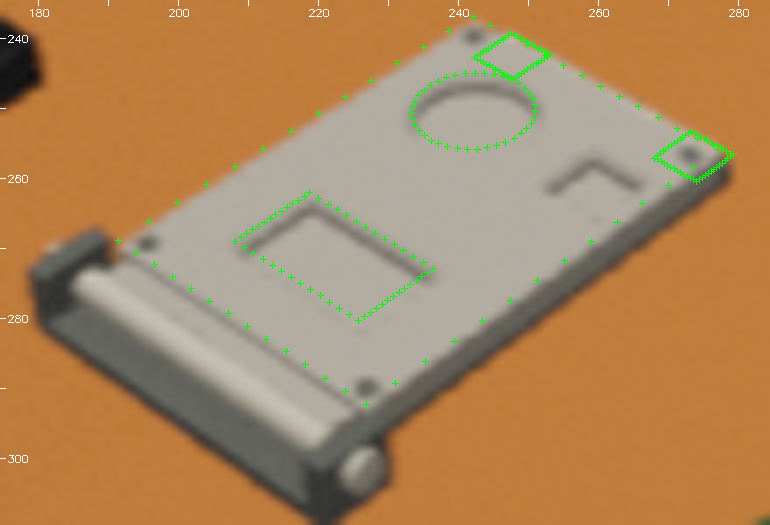

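View pics/o_t_hs.png

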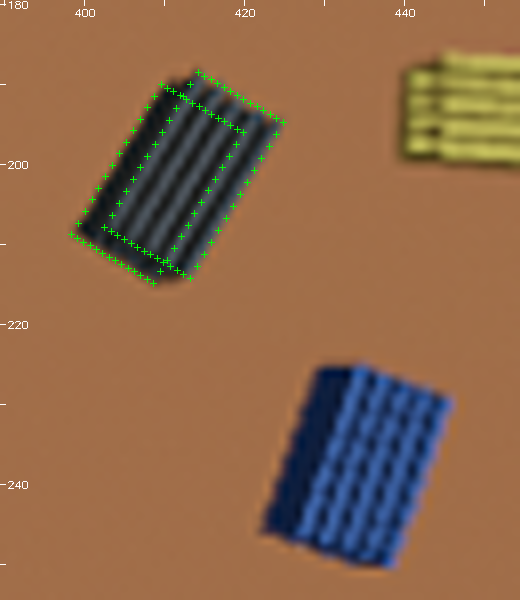

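View pics/o_s_hs.png

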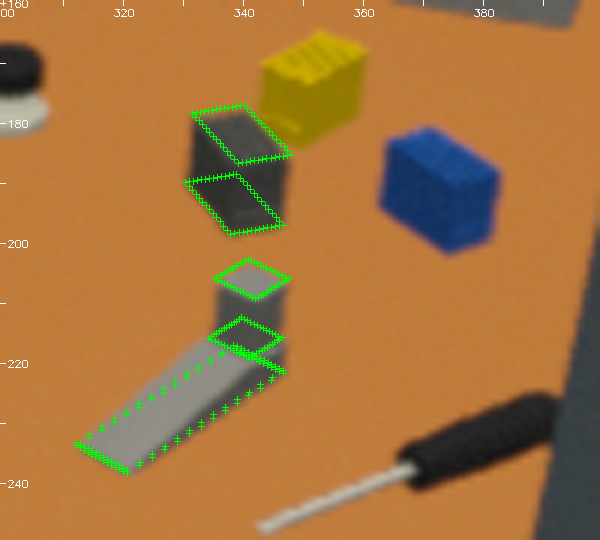

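View pics/o_t_ch.png

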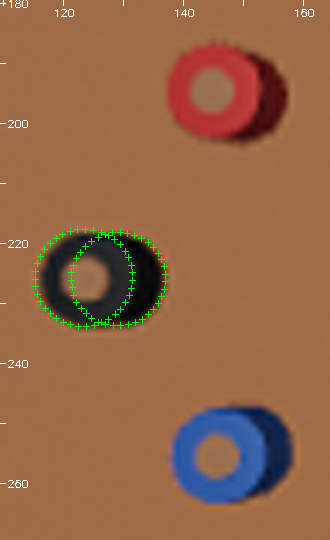

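View pics/o_s_ch.png

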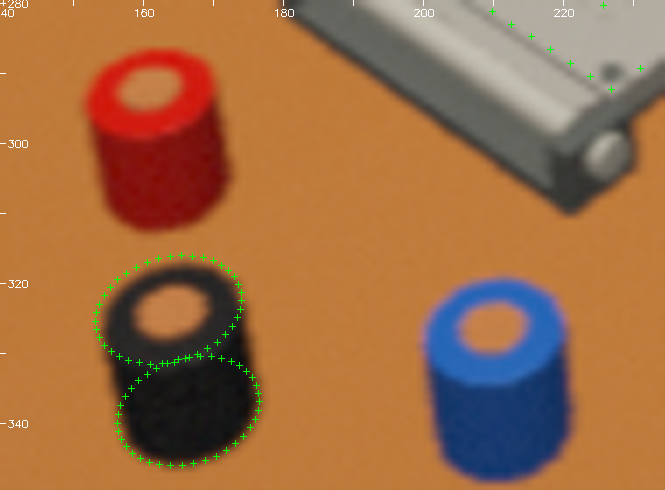

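View pics/o_t_w.png

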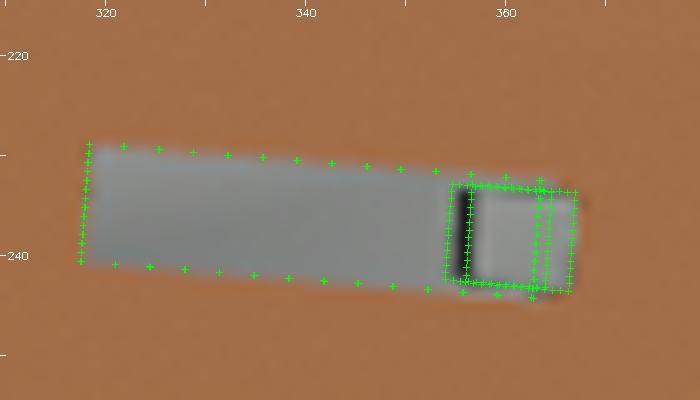

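```bash
cat >> h.py <<'E'
import json,os
def getcmd():
    d=json.load(open("cmd.json"));return np.array(d["p"]),np.array(d["R"])
def setcmd(p,R): json.dump({"p":list(map(float,p)),"R":np.array(R).tolist()},open("cmd.json","w"))
def apply(row):  # record a row just commanded (m, rad)
    p,R=getcmd();setcmd(p+R@(np.array(row[:3])*1000),R@Rw(row[3:]));
def plan(p,yaw_deg):
    p0,R0=getcmd();y=np.deg2rad(yaw_deg);best=None
    for k in (0,np.pi):
        a=y+k;Y=np.array([np.cos(a),np.sin(a),0]);Z=np.array([0,0,-1.]);X=np.cross(Y,Z)
        r=cv2.Rodrigues(R0.T@np.c_[X,Y,Z])[0].ravel()
        print("row",(R0.T@(np.array(p)-p0)/1000).round(4).tolist(),r.round(4).tolist(),"deg",np.rad2deg(np.linalg.norm(r)).round(1))
def st():
    o=telemetry.observe();R=Rw(o["orientation"])
    print("t",round(o["t"],2),"tcp",o["ee_pos"].round(1),"toolY yaw",np.rad2deg(np.arctan2(R[1,1],R[0,1])).round(2),"z",R[:,2].round(3),"F",o["force"].round(1),"M",o["moment"].round(2),"w",round(o["gripper_width"]*85.4,1),"q6",o["joint_pos"][5].round(2))
    if os.path.exists("cmd.json"): print("cmd",getcmd()[0].round(1))
E
python3 - <<'E'
from h import *
o=telemetry.observe()
setcmd([169.014,-497.043,231.312],Rw([-3.09712631e+00, -5.12216946e-01,0]))
st(); plan([558.8,-338.5,110],59.8)
p,R=getcmd();print(R.round(3))
E
```

```text
t 0.35 tcp [ 169.  -496.9  231. ] toolY yaw -71.22 z [-0.     0.001 -1.   ] F [ 0.3  0.9 -0.8] M [-0.03 -0.05  0.04] w 85.5 q6 1.44
cmd [ 169.  -497.   231.3]
row [0.42, -0.0243, 0.1215] [-0.0008, -0.0029, -2.2867] deg 131.0
row [0.42, -0.0243, 0.1215] [-0.0024, 0.0006, 0.8549] deg 49.0
[[ 0.947  0.322 -0.   ]
 [ 0.322 -0.947  0.002]
 [ 0.    -0.002 -1.   ]]
```

Run:
```python
from h import *
a=np.deg2rad(-71.23);Y=np.array([np.cos(a),np.sin(a),0]);Z=np.array([0,0,-1.]);X=np.cross(Y,Z)
setcmd([169.014,-497.043,231.312],np.c_[X,Y,Z]);plan([558.8,-338.5,110],59.8)
```

```text
row [0.4201, -0.0247, 0.1213] [0.0, 0.0, -2.2869] deg 131.0
row [0.4201, -0.0247, 0.1213] [0.0, 0.0, 0.8547] deg 49.0
```

Request:
carry_out:
  commands:
    - [0.21,-0.012,0.04,0,0,-1.15]
    - [0.21,-0.012,0.04,0,0,-1.15]
    - [0.21,-0.012,0.04,0,0,-1.15]
    - [0.21,-0.012,0.04,0,0,-1.15]
    - [0.21,-0.012,0.04,0,0,-1.15]
    - [0.21,-0.012,0.04,0,0,-1.15]
    - [0.21,-0.012,0.04,0,0,-1.15]
    - [0.21,-0.012,0.04,0,0,-1.15]
  grip: 0.056

```text
t: 1.35
ee_pos: [363.9, -418.1, 191.3]
orientation: [2.325, 2.113, 0.0]
force: [0.4, 0.6, -0.8]
gripper_width: 0.654
```

Run:
```python
from h import *
apply([0.21,-0.012,0.04,0,0,-1.15]);st();plan([558.8,-338.5,110],59.8)
```

```text
t 1.35 tcp [ 363.9 -418.1  191.3] toolY yaw -5.47 z [ 0.  0. -1.] F [ 0.4  0.6 -0.8] M [ 0.06 -0.05  0.05] w 55.8 q6 0.69
cmd [ 364.  -418.1  191.3]
row [0.0974, 0.1866, 0.0813] [0.0, 0.0, -1.1369] deg 65.1
row [0.0974, 0.1866, 0.0813] [0.0, 0.0, 2.0047] deg 114.9
```

Tracking agrees. Continue over the heat sink.

Request:
carry_out:
  commands:
    - [0.0974,0.1866,0.0813,0,0,-1.1369]
    - [0.0974,0.1866,0.0813,0,0,-1.1369]
    - [0.0974,0.1866,0.0813,0,0,-1.1369]
    - [0.0974,0.1866,0.0813,0,0,-1.1369]
    - [0.0974,0.1866,0.0813,0,0,-1.1369]
    - [0.0974,0.1866,0.0813,0,0,-1.1369]
    - [0.0974,0.1866,0.0813,0,0,-1.1369]
    - [0.0974,0.1866,0.0813,0,0,-1.1369]

```text
t: 2.35
ee_pos: [558.7, -338.7, 110.1]
orientation: [0.824, 3.032, -0.0]
force: [-0.2, 0.2, -0.2]
gripper_width: 0.658
```

Run:
```python
from h import *
apply([0.0974, 0.1866, 0.0813, 0, 0, -1.1369]);st()
s=cam("side");t=cam("top")
crop(s,"s1",290,90,410,240,4);crop(t,"t1",370,160,460,260,6)
```

```text
t 2.35 tcp [ 558.7 -338.7  110.1] toolY yaw 59.6 z [ 0. -0. -1.] F [-0.2  0.2 -0.2] M [ 0.01 -0.01  0.08] w 56.2 q6 -0.12
cmd [ 558.8 -338.5  110. ]
```

View pics/s1.png

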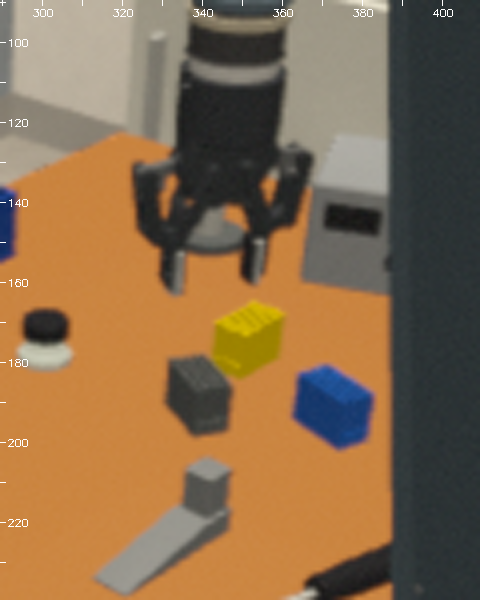

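View pics/t1.png

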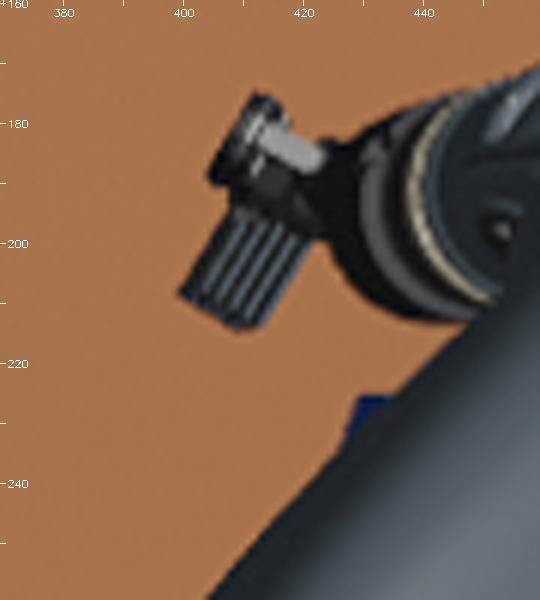

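Request:
carry_out:
  commands:
    - [0,0,0.05,0,0,0]
    - [0,0,0.08,0,0,0]
    - [0,0,0.098,0,0,0]
    - [0,0,0.098,0,0,0]

```text
t: 2.95
ee_pos: [557.6, -337.7, 10.4]
orientation: [-0.819, -3.03, -0.002]
force: [0.5, 0.1, 0.0]
gripper_width: 0.658
```

Request:
carry_out:
  commands:
    - [0,0,0,0,0,0]
    - [0,0,0,0,0,0]
    - [0,0,0,0,0,0]
    - [0,0,0,0,0,0]
    - [0,0,0,0,0,0]
    - [0,0,0,0,0,0]
  grip: 0.02
  grip_force: 40

```text
t: 3.7
ee_pos: [560.4, -339.5, 14.5]
orientation: [0.817, 3.029, -0.003]
force: [0.0, 0.5, 6.1]
gripper_width: 0.342
```

Run:
```python
from h import *
apply([0,0,0.098,0,0,0]);st()
s=cam("side")
crop(s,"s2",290,90,410,240,4)
```

```text
t 3.7 tcp [ 560.4 -339.5   14.5] toolY yaw 59.81 z [ 0.004 -0.003 -1.   ] F [0.  0.5 6.1] M [ 0.01 -0.05 -0.04] w 29.2 q6 -0.12
cmd [ 558.8 -338.5   12. ]
```

View pics/s2.png

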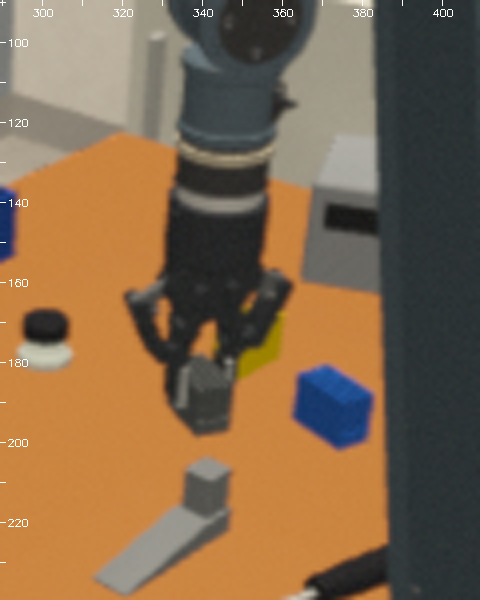

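Request:
carry_out:
  commands:
    - [0,0,-0.03,0,0,0]
    - [0,0,-0.07,0,0,0]
    - [0,0,-0.1,0,0,0]
    - [0,0,-0.1,0,0,0]

```text
t: 4.25
ee_pos: [560.5, -339.7, 115.2]
orientation: [0.817, 3.028, -0.004]
force: [0.2, 0.4, -1.8]
gripper_width: 0.346
```

Run:
```python
from h import *
apply([0,0,-0.1,0,0,0]);st()
s=cam("side")
crop(s,"s3",290,60,410,210,4)
plan([534.4,179.2,100],90.8)
```

```text
t 4.25 tcp [ 560.5 -339.7  115.2] toolY yaw 59.81 z [ 0.005 -0.004 -1.   ] F [ 0.2  0.4 -1.8] M [-0.03 -0.02  0.  ] w 29.5 q6 -0.12
cmd [ 558.8 -338.5  112. ]
row [0.2815, 0.4351, 0.012] [0.0, 0.0, -0.5411] deg 31.0
row [0.2815, 0.4351, 0.012] [0.0, 0.0, 2.6005] deg 149.0
```

View pics/s3.png

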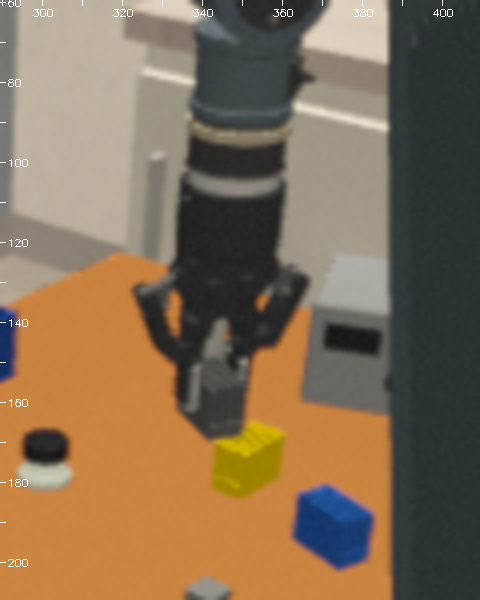

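Request:
carry_out:
  commands:
    - [0.2815,0.4351,0.012,0,0,-0.541]
    - [0.2815,0.4351,0.012,0,0,-0.541]
    - [0.2815,0.4351,0.012,0,0,-0.541]
    - [0.2815,0.4351,0.012,0,0,-0.541]
    - [0.2815,0.4351,0.012,0,0,-0.541]
    - [0.2815,0.4351,0.012,0,0,-0.541]
    - [0.2815,0.4351,0.012,0,0,-0.541]
    - [0.2815,0.4351,0.012,0,0,-0.541]

```text
t: 5.3
ee_pos: [532.9, 162.5, 97.3]
orientation: [0.022, -3.137, 0.001]
force: [1.5, 0.2, -1.0]
gripper_width: 0.341
```

Request:
carry_out:
  commands:
    - [0,0,0,0,0,0]
    - [0,0,0,0,0,0]
    - [0,0,0,0,0,0]
    - [0,0,0,0,0,0]

```text
t: 5.8
ee_pos: [535.3, 159.4, 100.1]
orientation: [0.018, -3.141, 0.0]
force: [-0.7, -0.2, -1.3]
gripper_width: 0.345
```

Run:
```python
from h import *
apply([0.2815, 0.4351, 0.012, 0, 0, -0.541]);st()
```

```text
t 5.8 tcp [535.3 159.4 100.1] toolY yaw 90.67 z [-0. -0. -1.] F [-0.7 -0.2 -1.3] M [-0.03  0.03 -0.06] w 29.4 q6 0.16
cmd [534.4 179.1 100. ]
```

```bash
cat >> h.py <<'E'
def resync(yaw=None):
    P=[];Ys=[]
    o=telemetry.observe();R=Rw(o["orientation"])
    a=np.arctan2(R[1,1],R[0,1]) if yaw is None else np.deg2rad(yaw)
    Y=np.array([np.cos(a),np.sin(a),0]);Z=np.array([0,0,-1.]);X=np.cross(Y,Z)
    setcmd(o["ee_pos"],np.c_[X,Y,Z])
E
python3 - <<'E'
from h import *
st();resync(90.8)
s=cam("side");t=cam("top")
st()
crop(s,"s4",150,150,300,310,4);crop(t,"t4",165,150,275,250,6)
plan([534.4,179.2,65],90.8)
E
```

```text
t 5.8 tcp [535.3 159.4 100.1] toolY yaw 90.67 z [-0. -0. -1.] F [-0.7 -0.2 -1.3] M [-0.03  0.03 -0.06] w 29.4 q6 0.16
cmd [534.4 179.1 100. ]
t 5.9 tcp [535.4 159.7 100.5] toolY yaw 90.69 z [ 0. -0. -1.] F [-0.1 -0.1 -1.1] M [ 0.03 -0.02 -0.03] w 29.2 q6 0.16
cmd [535.3 159.4 100.1]
row [0.0006, 0.0198, 0.0351] [0.0, 0.0, 0.0] deg 0.0
row [0.0006, 0.0198, 0.0351] [0.0, 0.0, 3.1416] deg 180.0
```

View pics/s4.png

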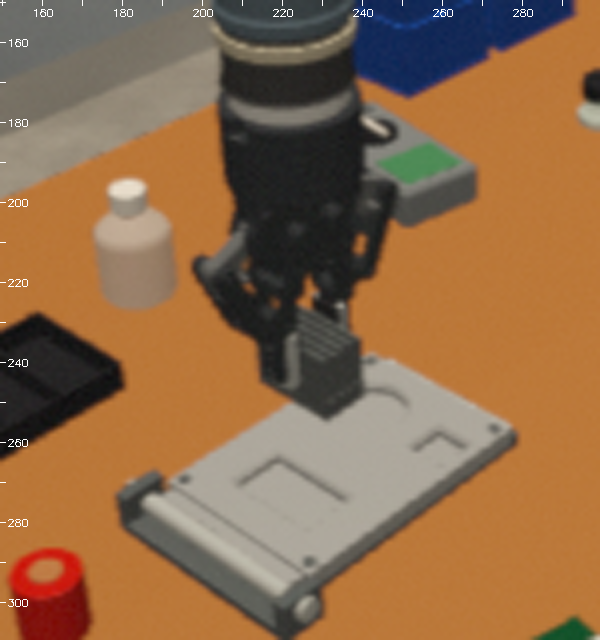

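View pics/t4.png

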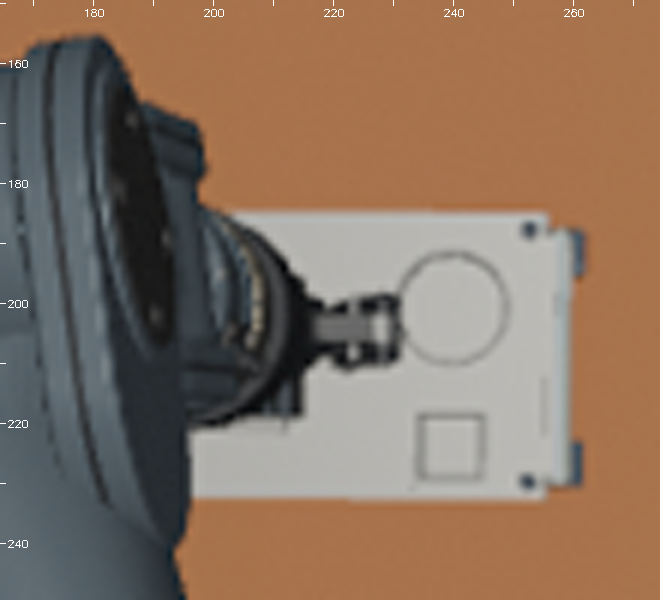

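Request:
carry_out:
  commands:
    - [-0.001,0.0198,0.01,0,0,0]
    - [-0.001,0.0198,0.03,0,0,0]
    - [-0.001,0.0198,0.045,0,0,0]
    - [-0.001,0.0198,0.045,0,0,0]
    - [-0.001,0.0198,0.045,0,0,0]

```text
t: 6.52
ee_pos: [536.1, 180.9, 55.7]
orientation: [-0.022, 3.141, 0.0]
force: [0.2, 0.0, -1.2]
gripper_width: 0.339
```

Run:
```python
from h import *
apply([-0.001,0.0198,0.045,0,0,0])
st()
s=cam("side")
crop(s,"s5",190,215,270,300,7)
e=telemetry.observe()["ee_pos"]
m=np.vstack([box(e[0]-1.9,e[1],np.deg2rad(.8),56,30,e[2]-14.5,e[2]-14.5+42),box(534.4,179.2,np.pi/2+.0135,34,60,24,24)])
crop(s,"s5o",190,215,270,300,7,proj(s,m))
```

```text
t 6.53 tcp [536.1 180.9  55.7] toolY yaw 90.81 z [ 0.  0. -1.] F [ 0.2  0.  -1.2] M [-0.03  0.    0.03] w 29.0 q6 0.19
cmd [536.  179.2  55.1]
```

View pics/s5.png

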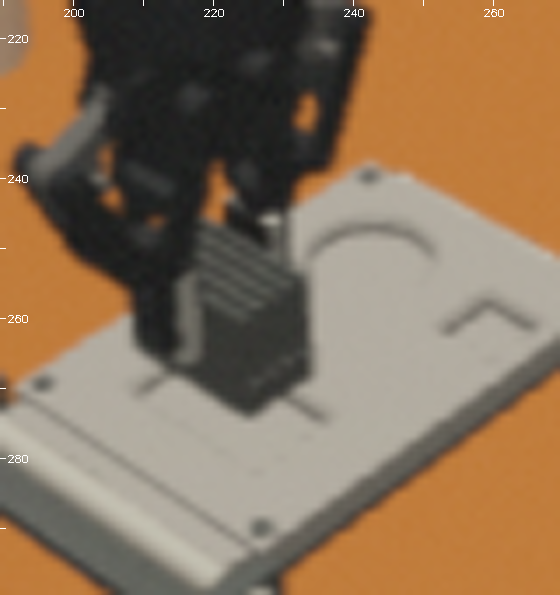

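View pics/s5o.png

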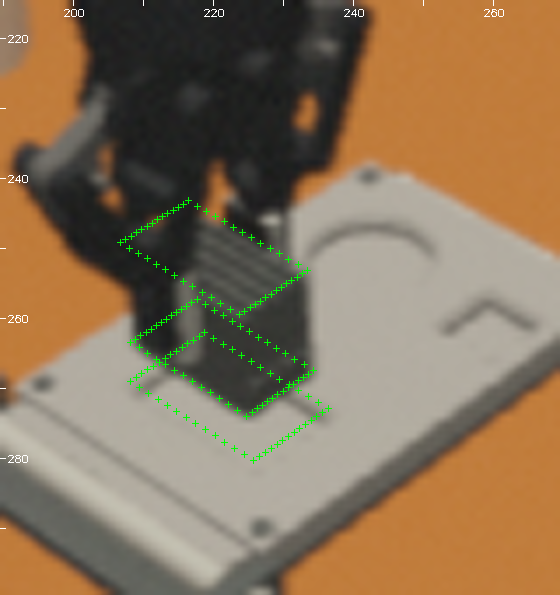

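Run:
```python
from h import *
s=cam("side")
a=np.array([[534.4,179.2,24.]])
for d in np.eye(3): print((proj(s,a+d*1)-proj(s,a)).round(3))
# measured nest corners in side at z=24
for u,v in [(218.5,263.3),(208.7,270.3),(236.3,273.8)]: print(ray_to_z(s,u,v,24)[:2].round(1))
print(box(534.4,179.2,np.pi/2+.0135,34,60,24,24,n=2)[:4].round(1))
crop(s,"s6",195,250,245,285,14)
```

```text
[[-0.29  -0.188]]
[[-0.317  0.209]]
[[-0.026 -0.326]]
[561.5 166.2]
[559.5 198.8]
[502.5 164.1]
[[564.6 162.6  24. ]
 [504.6 161.8  24. ]
 [564.6 162.6  24. ]
 [564.2 196.6  24. ]]
```

View pics/s6.png

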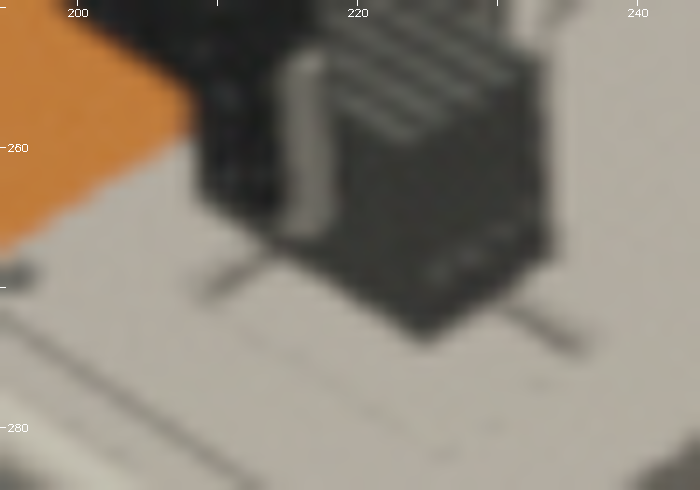

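Run:
```python
from h import *
s=cam("side")
im=cv2.imread("pics/side0.png")
c=dict(s);g=cv2.cvtColor(im,cv2.COLOR_BGR2GRAY).astype(float);g=np.clip((g-120)*4,0,255).astype(np.uint8)
c["pixels"]=cv2.merge([g]*3)
m=np.vstack([box(534.4,179.2,np.pi/2+.0135,34,60,24,24,n=5),circ(555.3,92.6,22,24,16)])
crop(c,"s7",200,238,258,288,13,proj(s,m))
```

```text
(no output)
```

View pics/s7.png

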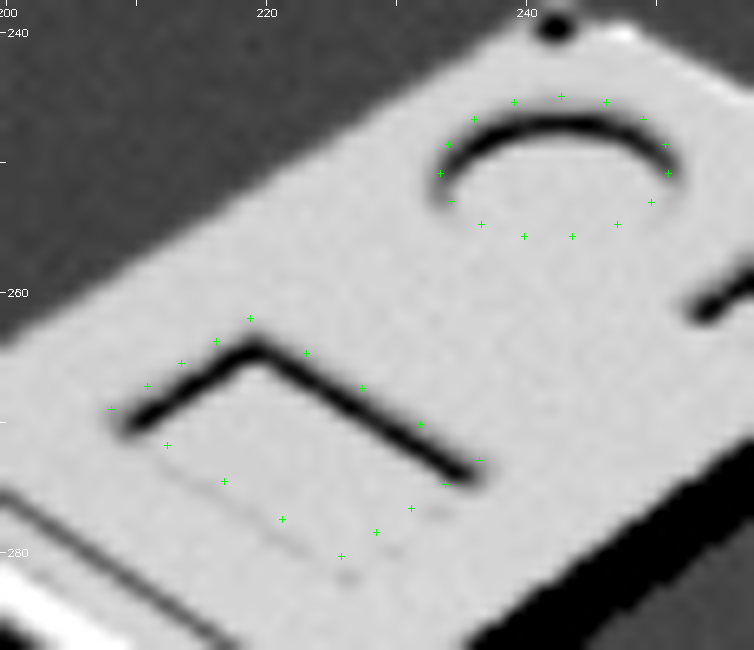

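Run:
```python
from h import *
s=cam("side");t=cam("top")
for z in (24,22,20):
  print(z,[ray_to_z(s,u,v,z)[:2].round(1).tolist() for u,v in [(195.7,269.3),(227,289.8),(242.2,239.7),(273,256.5)]])
  print("  top",[ray_to_z(t,u,v,z)[:2].round(1).tolist() for u,v in [(191,187.5),(190.3,229.7),(252.7,187.6),(252.3,229.7)]])
im=cv2.imread("pics/side0.png")
c=dict(s);c["pixels"]=cv2.cvtColor(im,cv2.COLOR_BGR2RGB)
crop(c,"s8",185,232,285,310,7.9)
```

```text
24 [[584.9, 216.9], [479.4, 215.1], [586.8, 61.3], [481.7, 59.3]]
  top [[586.5, 216.1], [480.0, 215.0], [588.7, 60.1], [482.5, 59.1]]
22 [[586.9, 215.5], [481.0, 213.8], [588.7, 59.5], [483.4, 57.4]]
  top [[586.7, 216.5], [480.0, 215.4], [588.9, 60.3], [482.5, 59.2]]
20 [[588.8, 214.2], [482.6, 212.4], [590.7, 57.6], [485.0, 55.5]]
  top [[586.9, 216.9], [480.0, 215.8], [589.1, 60.4], [482.5, 59.4]]
```

View pics/s8.png

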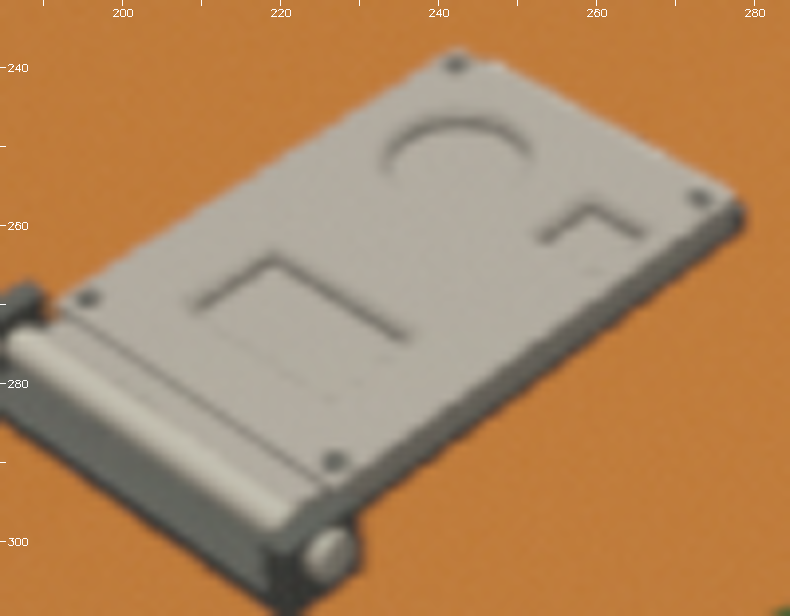

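Request:
carry_out:
  commands:
    - [0,0,0.008,0,0,0]
    - [0,0,0.013,0,0,0]
    - [0,0,0.016,0,0,0]
    - [0,0,0.019,0,0,0]
    - [0,0,0.021,0,0,0]
    - [0,0,0.021,0,0,0]
    - [0,0,0.021,0,0,0]

```text
t: 7.65
ee_pos: [536.0, 180.7, 34.6]
orientation: [-0.022, 3.141, 0.0]
force: [0.8, -0.6, -1.0]
gripper_width: 0.343
```

Run:
```python
from h import *
apply([0,0,0.021,0,0,0])
st()
s=cam("side")
crop(s,"s9",190,215,270,300,7)
st()
```

```text
t 7.65 tcp [536.  180.7  34.6] toolY yaw 90.81 z [ 0.  0. -1.] F [ 0.8 -0.6 -1. ] M [0.01 0.05 0.04] w 29.3 q6 0.19
cmd [536.  179.2  34.1]
t 7.7 tcp [536.  180.7  34.7] toolY yaw 90.81 z [ 0.  0. -1.] F [ 0.  -0.6 -0.9] M [ 0.03 -0.02  0.02] w 29.6 q6 0.19
cmd [536.  179.2  34.1]
```

View pics/s9.png

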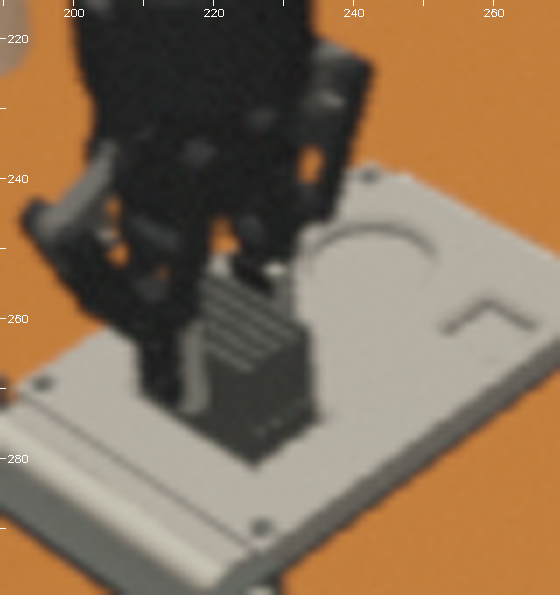

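Request:
carry_out:
  commands:
    - [0,-0.001,0.002,0,0,0]
    - [0,-0.001,0.004,0,0,0]
    - [0,-0.001,0.005,0,0,0]
    - [0,-0.001,0.005,0,0,0]

```text
t: 8.2
ee_pos: [536.1, 179.6, 31.5]
orientation: [-0.022, 3.141, -0.0]
force: [-3.7, -0.7, 7.9]
gripper_width: 0.345
```

Run:
```python
from h import *
resync(90.8)
st()
s=cam("side")
e=telemetry.observe()["ee_pos"]
crop(s,"s10",190,215,270,300,7,proj(s,box(534,179.6,np.deg2rad(.8),56,30,17,59)))
```

```text
t 8.2 tcp [536.1 179.6  31.5] toolY yaw 90.81 z [ 0.001 -0.    -1.   ] F [-3.7 -0.7  7.9] M [-0.23  0.68  0.03] w 29.4 q6 0.19
cmd [536.1 179.6  31.5]
```

View pics/s10.png

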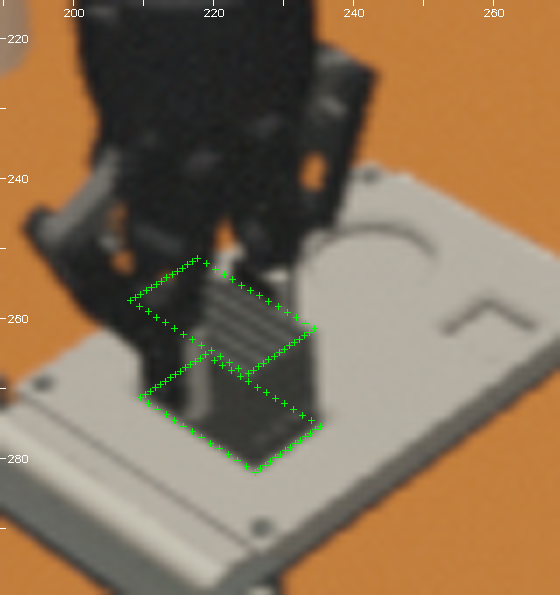

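Request:
carry_out:
  commands:
    - [-0.0,0,-0.002,0,0,0]
    - [0,0,-0.002,0,0,0]
    - [0,0,-0.002,0,0,0]
    - [0,0,-0.002,0,0,0]
  grip: 0.05

```text
t: 8.75
ee_pos: [535.7, 179.7, 31.1]
orientation: [0.022, -3.141, 0.0]
force: [-0.2, 0.1, 0.5]
gripper_width: 0.585
```

Request:
carry_out:
  commands:
    - [0,0,-0.03,0,0,0]
    - [0,0,-0.07,0,0,0]
    - [0,0,-0.1,0,0,0]
    - [0,0,-0.1,0,0,0]

```text
t: 9.25
ee_pos: [538.2, 180.2, 134.9]
orientation: [-0.022, 3.135, 0.002]
force: [0.9, 0.3, 0.3]
gripper_width: 0.585
```

Run:
```python
from h import *
resync(90.8)
st()
s=cam("side")
crop(s,"s11",190,215,270,300,7,proj(s,box(534,179.6,np.deg2rad(.8),56,30,17,59)))
t=cam("top");crop(t,"t11",110,150,270,250,5)
plan([486.4,375.7,120],90)
```

```text
t 9.25 tcp [538.2 180.2 134.9] toolY yaw 90.81 z [ 0.007  0.001 -1.   ] F [0.9 0.3 0.3] M [ 0.04 -0.01  0.03] w 49.9 q6 0.19
cmd [538.2 180.2 134.9]
row [0.0491, 0.1962, 0.0149] [0.0, 0.0, 0.014] deg 0.8
row [0.0491, 0.1962, 0.0149] [0.0, 0.0, -3.1276] deg 179.2
```

View pics/s11.png

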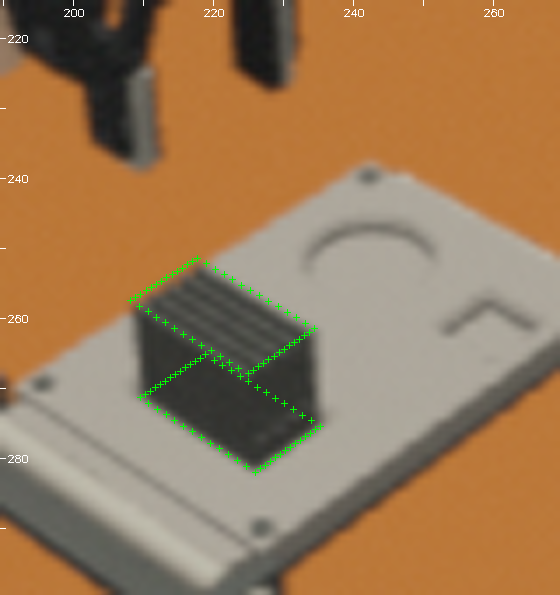

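Run:
```python
from h import *
p,R=getcmd();setcmd([535.7,179.7,131.1],R)
plan([486.4,375.7,100],90)
```

```text
row [0.0466, 0.1967, 0.0311] [0.0, 0.0, 0.014] deg 0.8
row [0.0466, 0.1967, 0.0311] [0.0, 0.0, -3.1276] deg 179.2
```

View pics/t11.png

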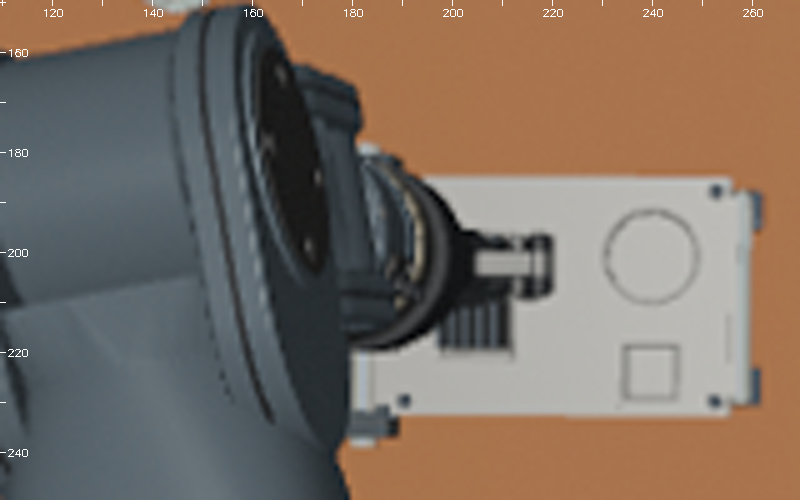

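Request:
carry_out:
  commands:
    - [0.0116,0.05,0.005,0,0,0.014]
    - [0.025,0.1,0.01,0,0,0.014]
    - [0.036,0.15,0.02,0,0,0.014]
    - [0.0466,0.19,0.0311,0,0,0.014]
    - [0.0466,0.1967,0.0311,0,0,0.014]
    - [0.0466,0.1967,0.0311,0,0,0.014]
    - [0.0466,0.1967,0.0311,0,0,0.014]
  grip: 0.066

```text
t: 10.22
ee_pos: [486.9, 374.5, 100.1]
orientation: [-0.002, -3.141, 0.001]
force: [1.1, -0.1, 0.7]
gripper_width: 0.777
```

Run:
```python
from h import *
apply([0.0466, 0.1967, 0.0311, 0, 0, 0.014]);st()
s=cam("side");t=cam("top")
e=telemetry.observe()["ee_pos"]
crop(s,"s12",120,220,240,350,5);crop(t,"t12",60,170,180,270,5)
```

```text
t 10.22 tcp [486.9 374.5 100.1] toolY yaw 89.92 z [-0.    -0.001 -1.   ] F [ 1.1 -0.1  0.7] M [ 0.02  0.01 -0.02] w 66.4 q6 0.55
cmd [486.4 375.7 100. ]
```

View pics/s12.png

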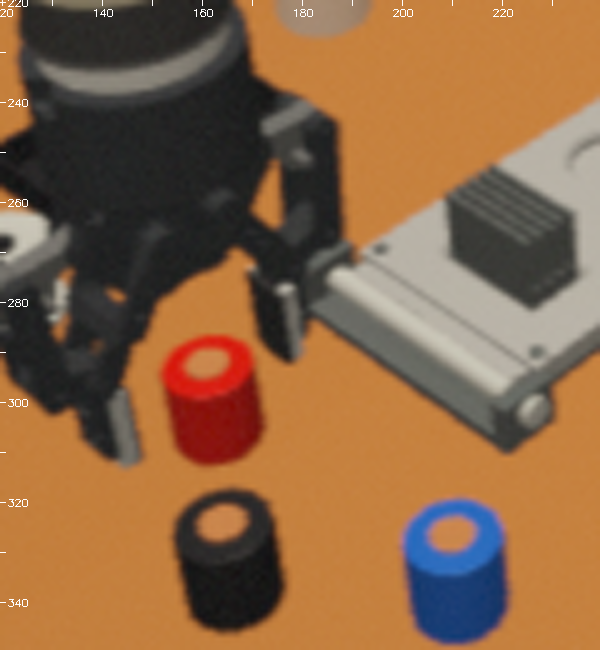

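View pics/t12.png

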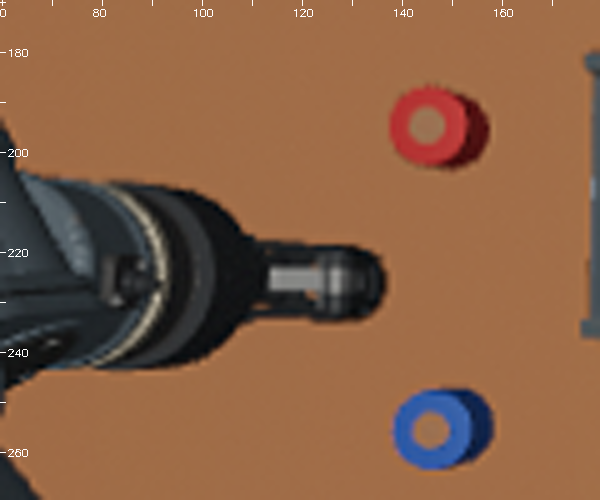

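Request:
carry_out:
  commands:
    - [0,0.001,0.03,0,0,0]
    - [0,0.001,0.06,0,0,0]
    - [0,0.001,0.078,0,0,0]
    - [0,0.001,0.087,0,0,0]
    - [0,0.001,0.087,0,0,0]
    - [0,0.001,0.087,0,0,0]

```text
t: 11.08
ee_pos: [487.5, 377.3, 14.7]
orientation: [-0.0, 3.14, 0.002]
force: [0.1, -0.6, -0.2]
gripper_width: 0.771
```

Request:
carry_out:
  commands:
    - [0,0,0,0,0,0]
    - [0,0,0,0,0,0]
    - [0,0,0,0,0,0]
    - [0,0,0,0,0,0]
    - [0,0,0,0,0,0]
  grip: 0.03
  grip_force: 40

```text
t: 11.7
ee_pos: [487.4, 377.3, 14.7]
orientation: [-0.0, 3.139, 0.002]
force: [-0.1, 0.2, 5.5]
gripper_width: 0.46
```

Run:
```python
from h import *
apply([0,0.001,0.087,0,0,0]);st()
s=cam("side")
crop(s,"s13",120,220,240,350,5)
```

```text
t 11.7 tcp [487.4 377.3  14.7] toolY yaw 90.01 z [ 0.002  0.001 -1.   ] F [-0.1  0.2  5.5] M [-0.05 -0.01  0.01] w 39.3 q6 0.55
cmd [486.4 376.7  13. ]
```

View pics/s13.png

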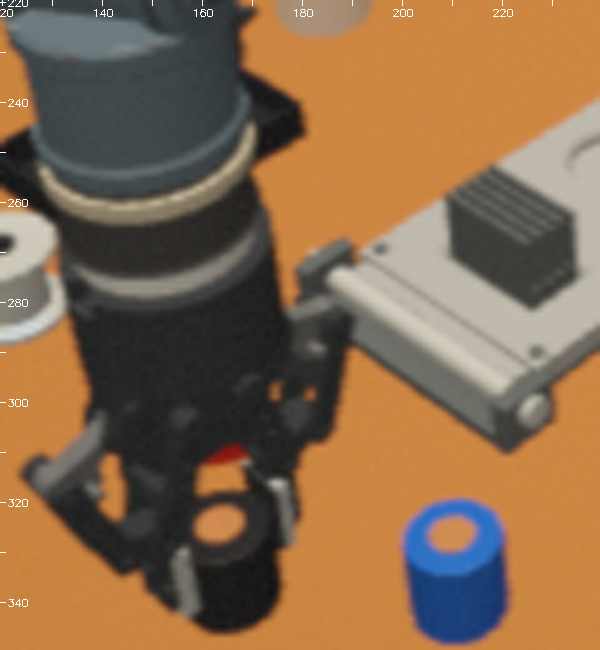

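Request:
carry_out:
  commands:
    - [0,0,-0.03,0,0,0]
    - [0,0,-0.07,0,0,0]
    - [0,0,-0.09,0,0,0]
    - [0,0,-0.1,0,0,0]
    - [0,0,-0.1,0,0,0]

```text
t: 12.38
ee_pos: [486.4, 376.7, 113.0]
orientation: [0.0, -3.141, 0.0]
force: [0.2, 1.1, -1.1]
gripper_width: 0.456
```

Run:
```python
from h import *
apply([0,0,-0.1,0,0,0]);st()
plan([555.3,93,90],90.0)
```

```text
t 12.38 tcp [486.4 376.7 113. ] toolY yaw 90.01 z [-0. -0. -1.] F [ 0.2  1.1 -1.1] M [ 0.08  0.01 -0.07] w 38.9 q6 0.55
cmd [486.4 376.7 113. ]
row [-0.069, -0.2837, 0.023] [0.0, 0.0, -0.0] deg 0.0
row [-0.069, -0.2837, 0.023] [0.0, 0.0, 3.1416] deg 180.0
```

Request:
carry_out:
  commands:
    - [-0.0144,-0.06,0,0,0,0]
    - [-0.029,-0.12,0,0,0,0]
    - [-0.0437,-0.18,0,0,0,0]
    - [-0.0583,-0.24,0.01,0,0,0]
    - [-0.069,-0.275,0.03,0,0,0]
    - [-0.069,-0.2837,0.045,0,0,0]
    - [-0.069,-0.2837,0.053,0,0,0]
    - [-0.069,-0.2837,0.053,0,0,0]

```text
t: 13.38
ee_pos: [554.1, 94.3, 58.9]
orientation: [0.003, -3.139, -0.001]
force: [-0.3, 0.0, -1.1]
gripper_width: 0.453
```

Request:
carry_out:
  commands:
    - [0,0,0,0,0,0]
    - [0,0,0,0,0,0]

```text
t: 13.62
ee_pos: [556.1, 94.0, 61.4]
orientation: [-0.003, 3.14, 0.0]
force: [0.3, 0.5, -0.8]
gripper_width: 0.453
```

Run:
```python
from h import *
apply([-0.069,-0.2837,0.053,0,0,0]);st()
s=cam("side");t=cam("top")
e=telemetry.observe()["ee_pos"]
m=np.vstack([circ(e[0]-1,e[1],20,e[2]-14.7),circ(e[0]-1,e[1],20,e[2]+27.3),circ(554.8,93,22,24)])
crop(s,"s14",200,200,280,290,7,proj(s,m));crop(t,"t14",170,160,280,245,7,proj(t,m))
```

```text
t 13.62 tcp [556.1  94.   61.4] toolY yaw 90.1 z [ 0.002  0.    -1.   ] F [ 0.3  0.5 -0.8] M [ 0.05 -0.01 -0.01] w 38.7 q6 0.05
cmd [555.3  93.   60. ]
```

View pics/s14.png

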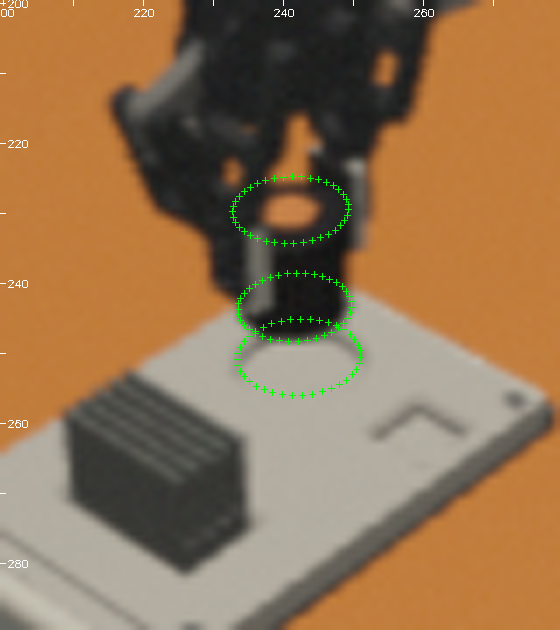

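View pics/t14.png

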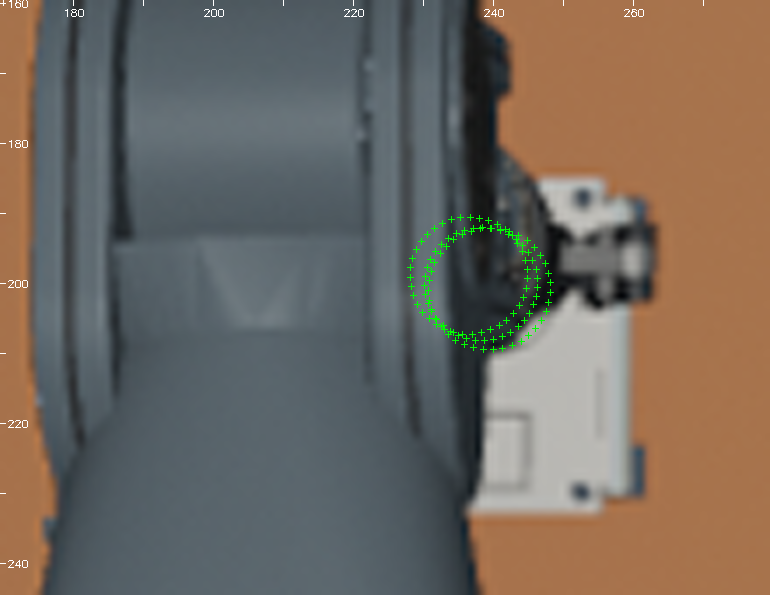

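Request:
carry_out:
  commands:
    - [0,-0.0008,0.01,0,0,0]
    - [0,-0.0008,0.018,0,0,0]
    - [0,-0.0008,0.022,0,0,0]
    - [0,-0.0008,0.025,0,0,0]
    - [0,-0.0008,0.027,0,0,0]
    - [0,-0.0008,0.027,0,0,0]
    - [0,-0.0008,0.027,0,0,0]

```text
t: 14.6
ee_pos: [555.8, 92.2, 33.7]
orientation: [-0.0, 3.141, 0.0]
force: [-0.4, -0.4, 0.1]
gripper_width: 0.457
```

Run:
```python
from h import *
apply([0,-.0008,0.027,0,0,0]);st()
```

```text
t 14.6 tcp [555.8  92.2  33.7] toolY yaw 90.01 z [ 0.001  0.    -1.   ] F [-0.4 -0.4  0.1] M [ 0.03 -0.02  0.05] w 39.1 q6 0.05
cmd [555.3  92.2  33. ]
```

Past the rim (rim contact would be at 38.7) with no force; continue to the floor.

Request:
carry_out:
  commands:
    - [0,0,0.002,0,0,0]
    - [0,0,0.004,0,0,0]
    - [0,0,0.004,0,0,0]

```text
t: 14.98
ee_pos: [556.0, 92.3, 31.7]
orientation: [-0.0, 3.14, -0.0]
force: [-3.2, 0.2, 8.6]
gripper_width: 0.459
```

Run:
```python
from h import *
apply([0,0,0.004,0,0,0]);st()
s=cam("side")
m=np.vstack([circ(554.8,92.6,20,17),circ(554.8,92.6,20,59)])
crop(s,"s15",200,200,280,290,7,proj(s,m))
```

```text
t 14.97 tcp [556.   92.3  31.7] toolY yaw 90.01 z [ 0.002 -0.    -1.   ] F [-3.2  0.2  8.6] M [-0.07  0.73 -0.02] w 39.2 q6 0.05
cmd [555.3  92.2  29. ]
```

View pics/s15.png

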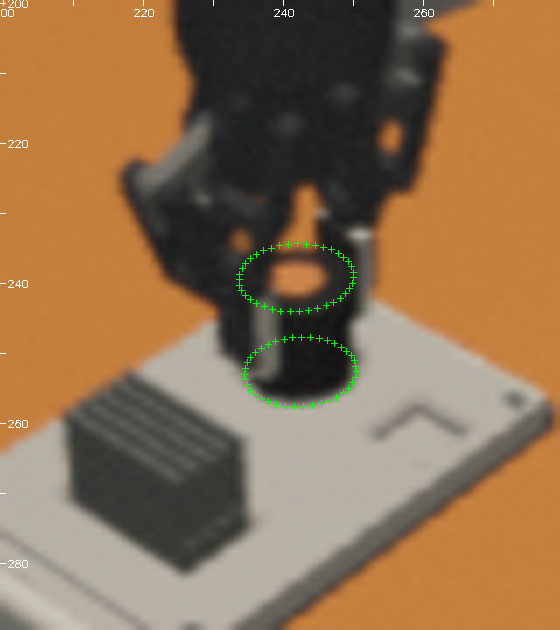

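Request:
carry_out:
  commands:
    - [0,0,-0.002,0,0,0]
    - [0,0,-0.002,0,0,0]
    - [0,0,-0.002,0,0,0]
    - [0,0,-0.002,0,0,0]
  grip: 0.058

```text
t: 15.52
ee_pos: [555.4, 92.2, 31.0]
orientation: [0.0, -3.141, 0.0]
force: [-0.3, -0.5, -0.1]
gripper_width: 0.677
```

Request:
carry_out:
  commands:
    - [0,0,-0.03,0,0,0]
    - [0,0,-0.07,0,0,0]
    - [0,0,-0.1,0,0,0]
    - [0,0,-0.1,0,0,0]

```text
t: 16.02
ee_pos: [557.9, 92.3, 134.8]
orientation: [-0.0, 3.135, 0.0]
force: [0.4, -0.2, 0.0]
gripper_width: 0.676
```

Run:
```python
from h import *
apply([0,0,-0.002,0,0,0]);apply([0,0,-0.1,0,0,0]);st()
plan([466,-209.5,110],-3.6)
```

```text
t 16.02 tcp [557.9  92.3 134.8] toolY yaw 90.01 z [ 0.007  0.    -1.   ] F [ 0.4 -0.2  0. ] M [0.01 0.01 0.02] w 57.7 q6 0.05
cmd [555.3  92.2 131. ]
row [0.0893, -0.3017, 0.021] [0.0, 0.0, 1.6336] deg 93.6
row [0.0893, -0.3017, 0.021] [0.0, 0.0, -1.508] deg 86.4
```

Request:
carry_out:
  commands:
    - [0.015,-0.05,0.0,0,0,0.15]
    - [0.03,-0.1,0,0,0,0.33]
    - [0.045,-0.15,0,0,0,0.5]
    - [0.06,-0.2,0,0,0,0.67]
    - [0.075,-0.25,0,0,0,0.84]
    - [0.0893,-0.2985,0.0,0,0,1.0]
    - [0.0893,-0.2985,0.01,0,0,1.17]
    - [0.0893,-0.2985,0.021,0,0,1.3]

```text
t: 17.02
ee_pos: [465.1, -206.8, 108.3]
orientation: [-1.908, -2.493, 0.0]
force: [-1.1, -0.3, 0.6]
gripper_width: 0.678
```

Request:
carry_out:
  commands:
    - [0,0,0,0,0,0.17]
    - [0,0,0,0,0,0.3336]
    - [0,0,0,0,0,0.3336]
    - [0,0,0,0,0,0.3336]

```text
t: 17.52
ee_pos: [465.8, -206.0, 109.3]
orientation: [-2.286, -2.152, 0.001]
force: [-0.1, 0.5, -0.3]
gripper_width: 0.679
```

Run:
```python
from h import *
apply([0.0893,-0.2985,0.021,0,0,1.3]);apply([0,0,0,0,0,.3336]);st()
s=cam("side");t=cam("top")
m=np.vstack([circ(554.8,92.6,20,17),circ(554.8,92.6,20,59),box(534,179.6,np.deg2rad(.8),56,30,17,59)])
crop(s,"s16",190,210,290,310,6,proj(s,m));crop(t,"t16",170,160,280,245,7,proj(t,m));
crop(s,"s16w",290,130,390,245,5);crop(t,"t16w",300,180,420,260,6)
```

```text
t 17.52 tcp [ 465.8 -206.   109.3] toolY yaw -3.46 z [-0.001  0.001 -1.   ] F [-0.1  0.5 -0.3] M [0.02 0.   0.03] w 58.0 q6 1.08
cmd [ 466.  -206.3  110. ]
```

View pics/s16.png

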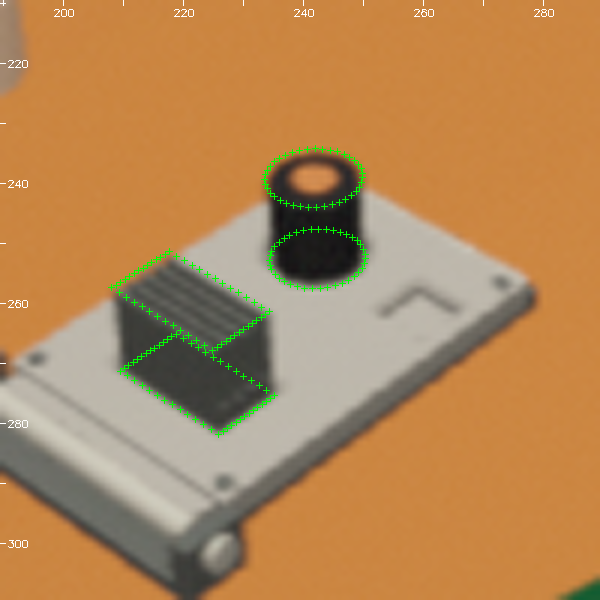

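View pics/t16.png

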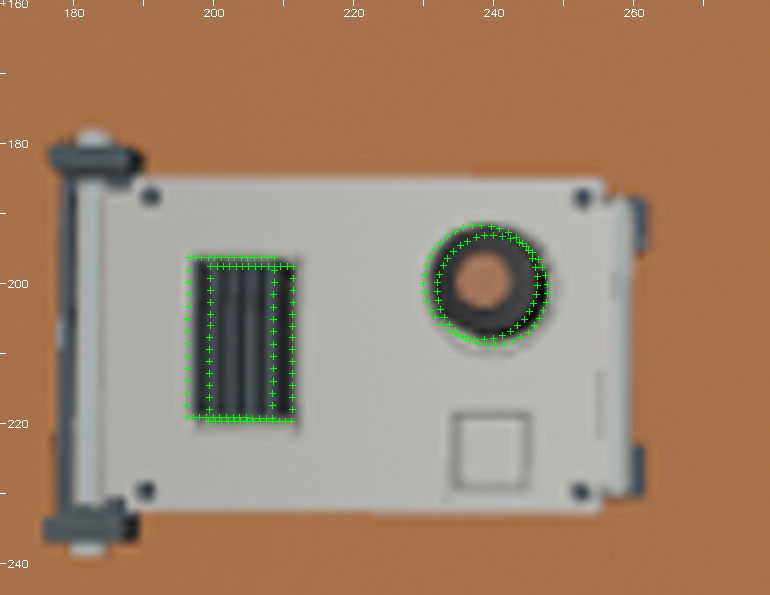

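View pics/s16w.png

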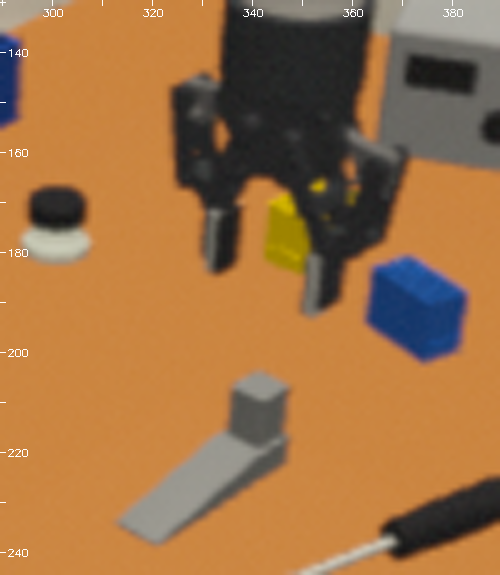

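View pics/t16w.png

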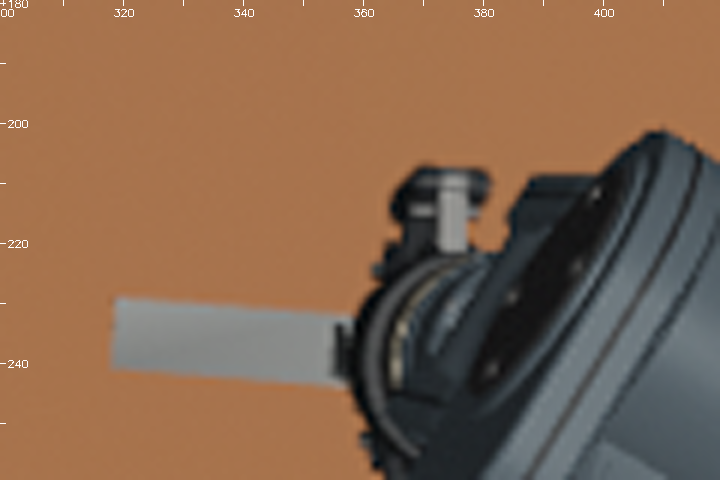

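Run:
```python
from h import *
plan([466,-210,25],-3.6)
```

```text
row [-0.0037, 0.0002, 0.085] [0.0, 0.0, 0.0] deg 0.0
row [-0.0037, 0.0002, 0.085] [0.0, -0.0, 3.1416] deg 180.0
```

Request:
carry_out:
  commands:
    - [-0.0037,0.0002,0.03,0,0,0]
    - [-0.0037,0.0002,0.06,0,0,0]
    - [-0.0037,0.0002,0.076,0,0,0]
    - [-0.0037,0.0002,0.084,0,0,0]
    - [-0.0037,0.0002,0.085,0,0,0]
    - [-0.0037,0.0002,0.085,0,0,0]
  grip: 0.05

```text
t: 18.38
ee_pos: [467.1, -210.5, 26.5]
orientation: [2.288, 2.15, 0.001]
force: [1.0, -0.2, -0.2]
gripper_width: 0.584
```

Request:
carry_out:
  commands:
    - [0,0,0,0,0,0]
    - [0,0,0,0,0,0]
    - [0,0,0,0,0,0]
    - [0,0,0,0,0,0]
    - [0,0,0,0,0,0]
    - [0,0,0,0,0,0]
  grip: 0.01
  grip_force: 60

```text
t: 19.12
ee_pos: [467.0, -210.5, 26.4]
orientation: [2.289, 2.149, 0.001]
force: [-1.0, 0.3, 5.3]
gripper_width: 0.265
```

Run:
```python
from h import *
apply([-0.0037,0.0002,0.085,0,0,0]);st()
s=cam("side")
crop(s,"s17",290,130,390,245,5)
```

```text
t 19.12 tcp [ 467.  -210.5   26.4] toolY yaw -3.6 z [ 0.002 -0.001 -1.   ] F [-1.   0.3  5.3] M [0.03 0.07 0.01] w 22.6 q6 1.08
cmd [ 466. -210.   25.]
```

View pics/s17.png

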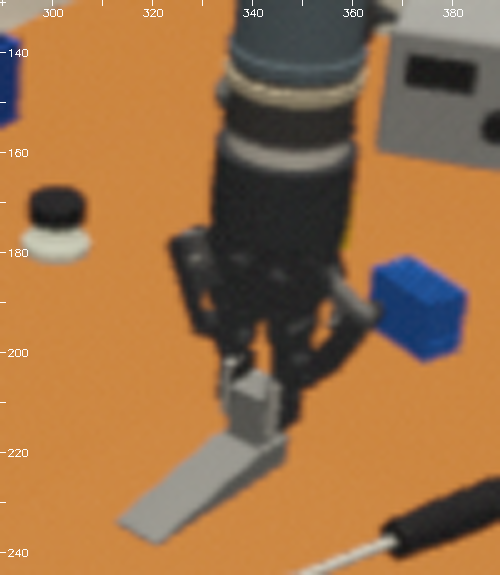

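Request:
carry_out:
  commands:
    - [0,0,-0.006,0,0,0]
    - [0,0,-0.012,0,0,0]
    - [0,0,-0.012,0,0,0]
    - [0,0,-0.012,0,0,0]

```text
t: 19.68
ee_pos: [466.0, -209.8, 37.0]
orientation: [-2.29, -2.15, 0.0]
force: [-0.0, 0.0, -1.1]
gripper_width: 0.264
```

Run:
```python
from h import *
apply([0,0,-.012,0,0,0]);st()
s=cam("side")
crop(s,"s18",290,130,390,245,5)
plan([537.5,-85,37],0.8)
```

```text
t 19.68 tcp [ 466.  -209.8   37. ] toolY yaw -3.59 z [-0.001  0.    -1.   ] F [-0.   0.  -1.1] M [-0.09  0.03  0.01] w 22.6 q6 1.08
cmd [ 466. -210.   37.]
row [0.1292, 0.0635, 0.0] [0.0, 0.0, -0.0768] deg 4.4
row [0.1292, 0.0635, 0.0] [0.0, 0.0, 3.0648] deg 175.6
```

View pics/s18.png

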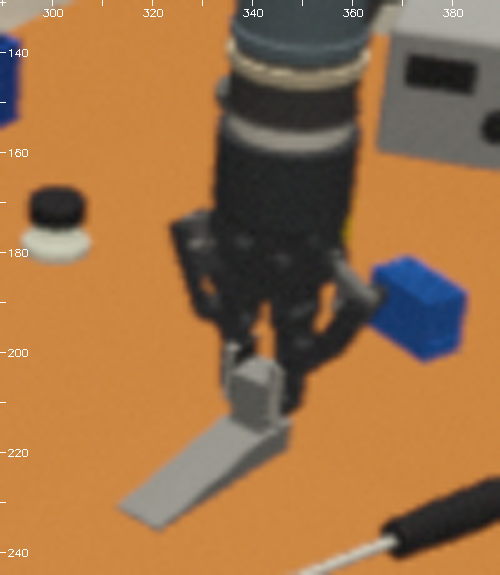

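Request:
carry_out:
  commands:
    - [0.03,0.015,0,0,0,-0.0768]
    - [0.07,0.035,0,0,0,-0.0768]
    - [0.11,0.055,0,0,0,-0.0768]
    - [0.1292,0.0635,0,0,0,-0.0768]
    - [0.1292,0.0635,0,0,0,-0.0768]
    - [0.1292,0.0635,0,0,0,-0.0768]
    - [0.1292,0.0635,0,0,0,-0.0768]

```text
t: 20.6
ee_pos: [537.2, -85.9, 37.2]
orientation: [-2.207, -2.235, 0.001]
force: [0.7, 0.5, -0.8]
gripper_width: 0.271
```

Request:
carry_out:
  commands:
    - [0,0,0.005,0,0,0]
    - [0,0,0.01,0,0,0]
    - [0,0,0.012,0,0,0]
    - [0,0,0.012,0,0,0]

```text
t: 21.1
ee_pos: [537.6, -85.5, 26.5]
orientation: [2.206, 2.236, -0.001]
force: [-3.1, -0.4, 5.3]
gripper_width: 0.269
```

Run:
```python
from h import *
apply([.1292,.0635,0,0,0,-.0768]);apply([0,0,.012,0,0,0]);st()
s=cam("side");t=cam("top")
crop(s,"s19",190,150,330,300,4);crop(t,"t19",170,160,350,260,4.4)
e=telemetry.observe()["ee_pos"]
```

```text
t 21.1 tcp [537.6 -85.5  26.5] toolY yaw 0.79 z [ 0.    -0.001 -1.   ] F [-3.1 -0.4  5.3] M [-0.08  0.58 -0.05] w 23.0 q6 1.28
cmd [537.5 -85.   25. ]
```

View pics/s19.png

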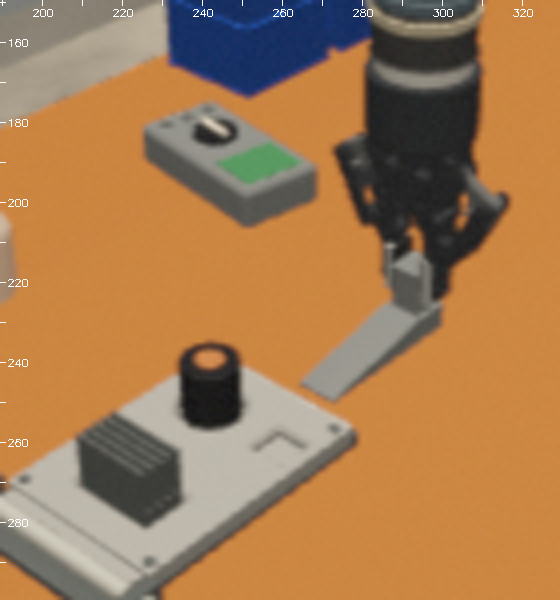

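View pics/t19.png

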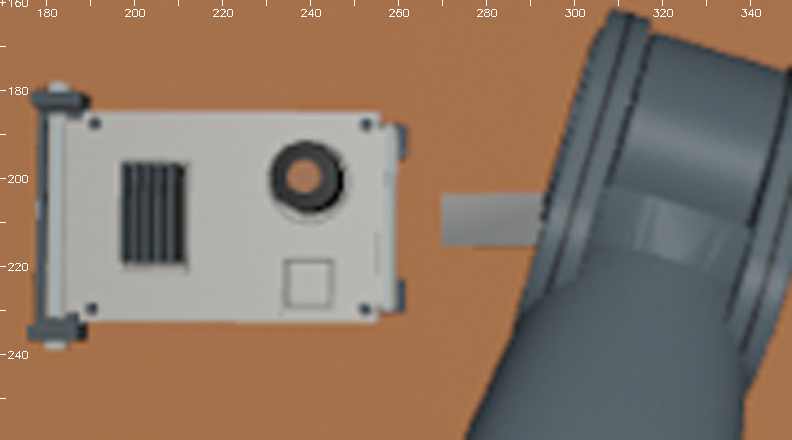

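Request:
carry_out:
  commands:
    - [0.01,0,-0.0005,0,0,0]
    - [0.025,0,-0.0005,0,0,0]
    - [0.04,0,-0.0005,0,0,0]
    - [0.055,0,-0.0005,0,0,0]
    - [0.063,0,-0.0005,0,0,0]
    - [0.065,0,-0.0005,0,0,0]
    - [0.065,0,-0.0005,0,0,0]
    - [0.065,0,-0.0005,0,0,0]

```text
t: 22.2
ee_pos: [537.3, -19.6, 26.5]
orientation: [2.205, 2.237, 0.002]
force: [0.4, -2.7, 5.6]
gripper_width: 0.272
```

Run:
```python
from h import *
apply([.065,0,-.0005,0,0,0]);st()
s=cam("side");t=cam("top")
crop(s,"s20",190,150,330,300,4);crop(t,"t20",170,160,350,260,4.4)
```

```text
t 22.2 tcp [537.3 -19.6  26.5] toolY yaw 0.84 z [ 0.001  0.    -1.   ] F [ 0.4 -2.7  5.6] M [-0.46 -0.04  0.01] w 23.3 q6 1.39
cmd [536.6 -20.   25.5]
```

View pics/s20.png

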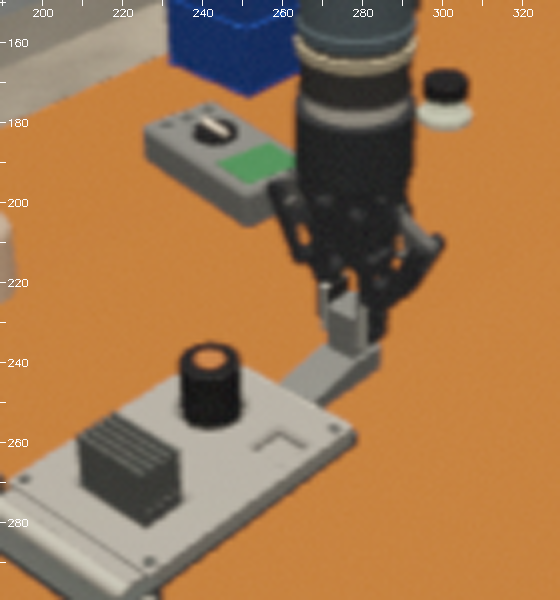

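View pics/t20.png

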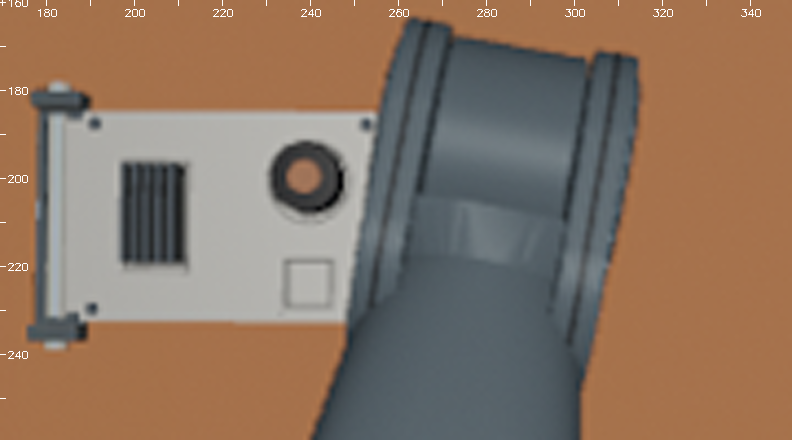

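Request:
carry_out:
  commands:
    - [0.003,0,0,0,0,0]
    - [0.006,0,0,0,0,0]
    - [0.009,0,0,0,0,0]
    - [0.012,0,0,0,0,0]
    - [0.012,0,0,0,0,0]
    - [0.012,0,0,0,0,0]

```text
t: 23.05
ee_pos: [537.3, -11.2, 26.5]
orientation: [2.204, 2.231, -0.006]
force: [0.6, -11.1, 4.3]
gripper_width: 0.272
```

Request:
carry_out:
  commands:
    - [0.003,0,0,0,0,0]
    - [0.006,0,0,0,0,0]
    - [0.008,0,0,0,0,0]
    - [0.008,0,0,0,0,0]
    - [0.008,0,0,0,0,0]

```text
t: 23.68
ee_pos: [537.1, -3.3, 26.5]
orientation: [2.204, 2.231, -0.007]
force: [-0.4, -11.3, 5.1]
gripper_width: 0.265
```

Run:
```python
from h import *
apply([.02,0,0,0,0,0]);st()
s=cam("side")
g=cv2.imread("pics/side0.png")
crop(s,"s21",190,220,290,310,7)
m=np.array([[584.9,216.9,24],[479.4,215.1,24],[586.8,61.3,24],[481.7,59.3,24]])
crop(s,"s21b",225,225,290,285,11,proj(s,m))
```

```text
t 23.68 tcp [537.1  -3.3  26.5] toolY yaw 0.68 z [ 0.001 -0.007 -1.   ] F [ -0.4 -11.3   5.1] M [-1.93 -0.11  0.01] w 22.6 q6 1.43
cmd [536.3  -0.   25.5]
```

View pics/s21b.png

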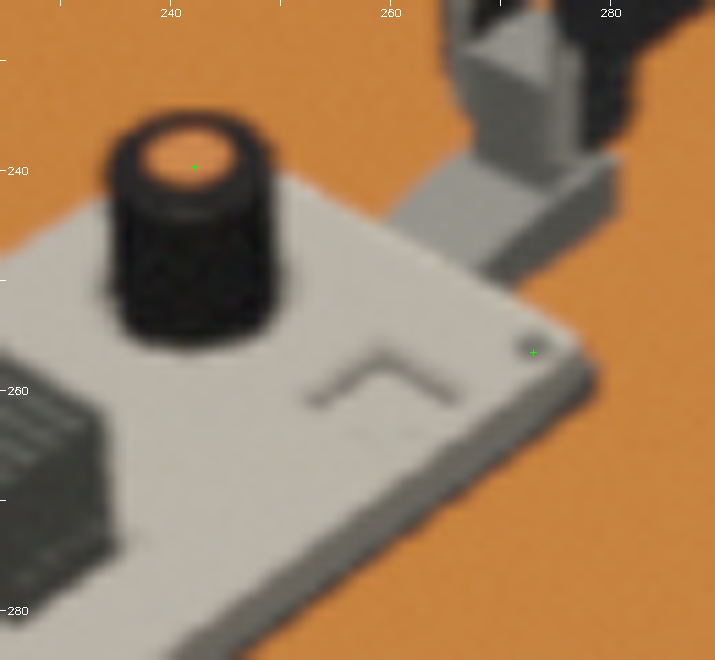

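Request:
carry_out:
  commands:
    - [0.003,0,0,0,0,0]
    - [0.006,0,0,0,0,0]
    - [0.009,0,0,0,0,0]
    - [0.011,0,0,0,0,0]
    - [0.011,0,0,0,0,0]
    - [0.011,0,0,0,0,0]
    - [0.011,0,0,0,0,0]

```text
t: 24.6
ee_pos: [536.9, 7.8, 26.5]
orientation: [2.204, 2.231, -0.007]
force: [-0.8, -10.3, 5.1]
gripper_width: 0.267
```

Run:
```python
from h import *
apply([.011,0,0,0,0,0]);st()
s=cam("side");t=cam("top")
e=telemetry.observe()["ee_pos"]
crop(s,"s22w",225,190,310,285,7,proj(s,box(e[0],e[1],np.deg2rad(90.8),25,24,52,52,n=6)))
m=np.array([[584.9,216.9,24],[479.4,215.1,24],[586.8,61.3,24],[481.7,59.3,24],[481.7,59.3,26],[481.7,59.3,28],[481.7,59.3,30]])
print(proj(s,m).round(1))
crop(s,"s22b",225,225,290,285,11,proj(s,m))
crop(t,"t22",165,160,300,260,5)
```

```text
t 24.6 tcp [536.9   7.8  26.5] toolY yaw 0.68 z [ 0.001 -0.007 -1.   ] F [ -0.8 -10.3   5.1] M [-1.88 -0.05 -0.02] w 22.8 q6 1.45
cmd [536.2  11.   25.5]
[[195.7 269.3]
 [227.  289.8]
 [242.2 239.7]
 [273.  256.5]
 [273.  255.9]
 [273.  255.2]
 [273.  254.6]]
```

View pics/s22b.png

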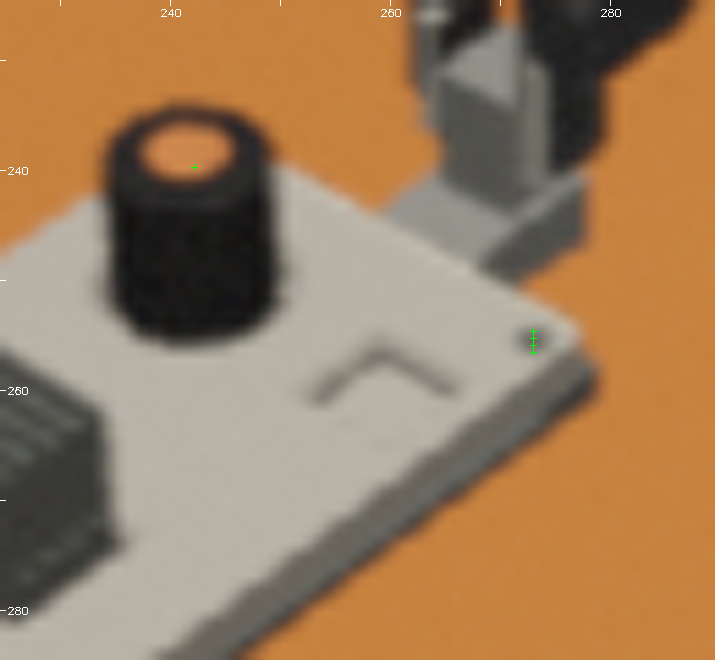

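View pics/s22w.png

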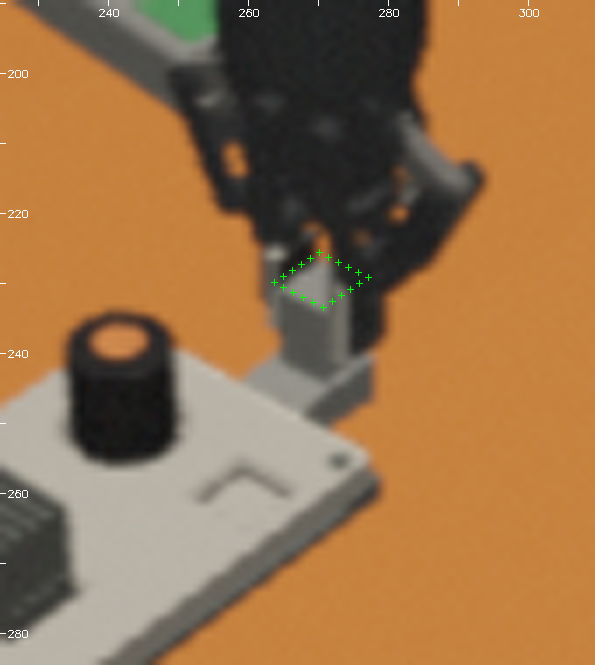

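View pics/t22.png

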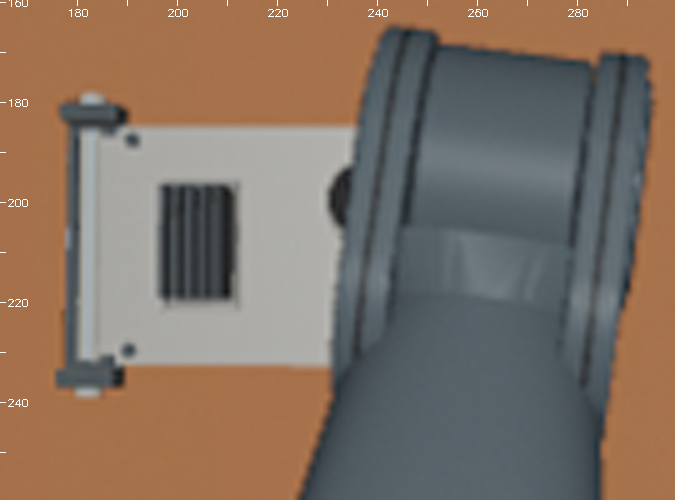

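Request:
carry_out:
  commands:
    - [0,0,0,0,0,0]
    - [0,0,0,0,0,0]
    - [0,0,0,0,0,0]
    - [0,0,0,0,0,0]
    - [0,0,0,0,0,0]
    - [0,0,0,0,0,0]

```text
t: 25.45
ee_pos: [536.9, 7.8, 26.5]
orientation: [2.204, 2.231, -0.007]
force: [-0.8, -10.9, 5.7]
gripper_width: 0.269
```

Run:
```python
from h import *
st()
s=cam("side")
crop(s,"s23",190,190,310,310,6)
st()
```

```text
t 25.45 tcp [536.9   7.8  26.5] toolY yaw 0.68 z [ 0.001 -0.007 -1.   ] F [ -0.8 -10.9   5.7] M [-1.91 -0.08 -0.02] w 23.0 q6 1.45
cmd [536.2  11.   25.5]
t 25.5 tcp [536.9   7.8  26.5] toolY yaw 0.68 z [ 0.001 -0.007 -1.   ] F [  0.1 -11.1   4.7] M [-1.94 -0.08  0.03] w 22.9 q6 1.45
cmd [536.2  11.   25.5]
```

View pics/s23.png

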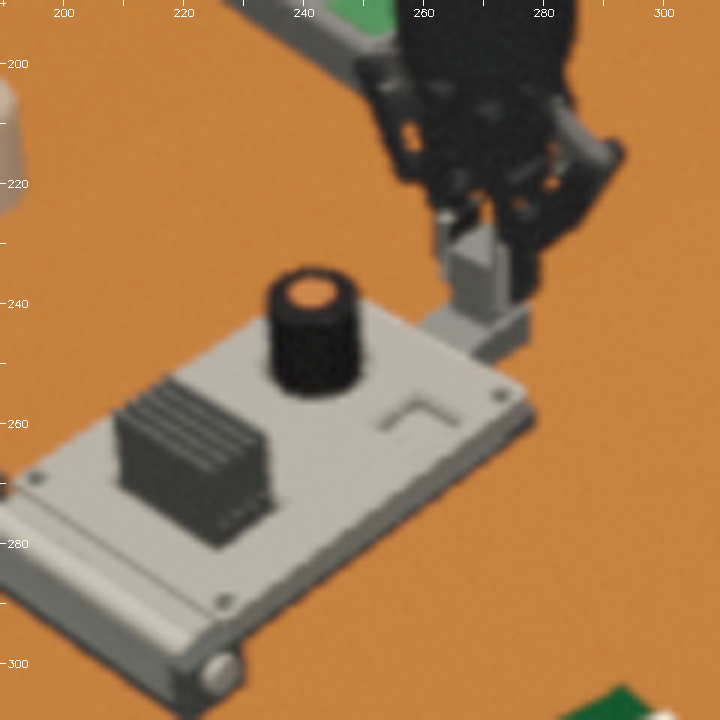

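Everything is at rest: both parts are seated, the bar is up about 4–5 mm on the wedge, and the gripper is clear of the carrier.

Run:
```python
from rig import close_job
print(close_job())
```

```text
the job is handed in; nothing more can be done
None
```

I put the heat sink and the choke in their matching nests, then pushed the wedge under the front bar. The bar now sits about 4 to 5 mm off the rests. The job was handed in at about 25.5 s with the wedge still gripped; `close_job()` gave no verdict.

**Parts in their nests:** Each part reached the nest floor at the height expected from its grasp (tool 31.5 mm for the heat sink, 31.7 mm for the choke). After release, both cameras showed them upright and inside their nests, and they still looked seated in the last side view.

**Bar lift:** The side view showed a plate screw about 4 mm up, which means roughly 4.3 mm at the bar. The wedge position gave about 4.7 mm. Both are about 0.023 rad, well inside the allowed range.

**Wedge:**
- It is flat on the bench, and the tool height is unchanged from when I gripped it.
- It is within a few millimetres of the stand's middle line and about 0.01 rad of its direction.
- The wrist force was steady at about 11 N of push, with no motion over the last 0.9 s.

**Arm clearance:** In the last picture the gripper was clear of the carrier and both parts. I could not measure contact with the stand directly, and the arm hid the front bar from the top camera.

**Disagreements:**
- The two cameras differed by about 1 to 1.5 mm on the carrier's position, which the nests' slack absorbed.
- The measured tool position sat 1 to 3 mm off the commanded one at rest, so I used the measured values.

The arm touched no bystander that I could see, but I did not measure their positions again at the end.

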